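# Load the incubator vent cassettes into the sloped drying unit and latch its cover

## Robot

A 7-joint arm with a two-finger parallel gripper is mounted at the origin on the work surface. World frame = base frame: x ahead of the robot, y to its left, z up, the work surface at z = 0. Lengths are in mm, angles in degrees, forces in N, time in s.
With the tool pointing down it reaches from about 425 to 875 mm from the base axis. Payload 8.4 kg.
Tool frame: the origin (TCP) lies at the very end of the fingers, on their centre line; the grasp point (between the pads) lies tcp_to_grasp behind it (tcp_to_grasp is the distance from the TCP to the grasp point, in mm); z points along the fingers, y is the line along which they close (so a half turn about z gives the same grasp; the last joint's range is limited). The gripper opens to 87 mm and grips with 3 to 60 N. Pads are 19 mm wide; open, the fingers measure 117 mm over their backs; the gripper's body (75 mm by 190 mm) begins 51 mm behind the grasp point.
Start: joints at [-76.387, 19.091, 2.286, 83.961, -0.768, 76.965, -3.352], TCP at [214.805, 613.451, 222.546] pointing down, gripper open.
Joint ranges: [-147.57, 147.57], [-21.85, 119.76], [-74.77, 79.35], [14.55, 137.4], [-85.83, 265.84], [4.83, 119.75], [-152.11, 152.11]. Speed limits (degrees/s): [127.2, 127.2, 159.86, 159.86, 180, 180, 180].

## Interface

Orientations are given as [roll, pitch, yaw] about the fixed x, y, z axes, in that order (R = Rz(yaw) Ry(pitch) Rx(roll)).
In Python, from rig import * gives the robot as it stands.
- The arm moves only by the tool carry_out, never from a script. Its argument "series" is a list of rows, each a list of 3 entries, a list of its own where there are three numbers: the shift along the tool's x, y, z normalised to -1 to 1, where 1 is 0.1 m, then the turn, a rotation vector about the tool's x, y, z normalised to -1 to 1, where 1 is pi rad, then the closure, from -1 (fully open) to 1 (shut). A call has 1 to 20 rows; each row is the pose to reach, as a shift and turn from the pose commanded when the call began, along the tool's axes at that moment, turning the shorter way round; what a row does not reach only later rows make up. A row lasts 1/12 s, in which the tool goes at most 41.7 mm and 7.16 degrees, less where a joint would pass 70% of its speed; a pose out of reach is approached as far as the arm can. A call with a number of a shift or a turn outside -1 to 1 is refused whole. A call with a gripper value outside its range is refused whole. The fingers move at their own pace and stop on an object; the grip force is fixed at half the most. Time passes only in rows, so rows that repeat a pose let the fingers close. It gives the time, the measured TCP pose, the force, the opening and the grip force at its end, in the units of the state.
- observe(): the state, without advancing time (a new reading comes with each control period).
- read_camera(name): name is "scene" or "top" or "wrist"; returns (picture, depth): 480x640x3 uint8, red, green, blue; 480x640 float32, mm along the optical axis (not along the pixel's ray), 0 where there is no reading.
- calibration(name): a dict with "intrinsics" (3x3 intrinsics, pixels), "eye" and "orientation" of the camera in the world. Camera axes: x right, y up, looking along -z (the intrinsics and any distortion apply to the point x, -y, -z); pixel columns grow to the right and rows downward; lengths in mm; the calibration is good to about 2 mm. A picture is of the moment at which its call begins: read the wrist's pose just before it. calibration takes no time and is no camera call; for the wrist camera it gives the pose at the moment of the call.
- finish_job(): hands the job in; it is judged then, once.
Trained networks look in the newest picture that a camera, given by its name, has taken for a name from the list of things; names that differ only in an ending like _2 or _b are one class to them, and where a whole thing is asked for, a point or a joint stands for the part that bears it (a point fixed in the world has none). Each returns a list of dicts, best first, with "confidence" (0 to 1); they miss things now and then, are a little off and sometimes report something else, mostly with a low value. They report only what shows in the picture. A call takes as long as a camera call. They do not tell look-alikes from the thing itself.
- look_for(camera, query): "bbox" ([left, top, width, height] as shares, 0 to 1, of the picture: columns of its width, rows of its height, round what is visible of it).
- masks_of(camera, query): "pixels" (480x640 bool, what is visible of it) and "bbox" ([left, top, width, height] as shares, 0 to 1, of the picture: columns of its width, rows of its height, round what is visible of it).
- pinpoint(camera, query): "xy" ([column, row] as shares, 0 to 1, of the picture: columns of its width, rows of its height: a listed point, or the origin of a listed thing).
The state is a dict: "t": time; "joint_pos": joint angles; "qvel": joint speeds; "joint_efforts": joint torques, N m; "eef_pos": TCP position; "tool_rot": TCP orientation; "force": force on the tool from outside, world axes, zero at the start; "moment": the same for the moment, N m; "opening": finger opening in mm; "finger_force": force on a finger pad.
Only numpy, scipy, OpenCV 4.12 (cv2) and the standard library are available. Lean on these libraries where they do the work, as an engineer would, in place of code of your own. Each camera call takes 0.05 s, during which the arm holds its last target. There are 200 camera calls.

## Task

Set every rinsed vent cassette from the black mat into the drying unit: flat on the sloped deck with the grip rib up, lengthwise down the slope, the low end resting against the cleat, side by side. When all of them are in, swing the clear cover down and press it past its catch until it is fully shut. Leave the bottle, bowl and brush where they are.

Things in the scene. Friction and masses are not known exactly. Their poses are not given: they have to be found in the camera images.
- cassette1_mid (a point): vent cassette: white plastic plate 110 x 56 mm, 12 mm thick, with an upright grip rib on top of its middle (60 mm long, 14 mm thick, 30 mm high; the rib runs lengthwise of the plate), 42 mm high in all, 120 g. The point is its centre, 21 mm above its underside; x lengthwise, z up out of the ribbed face. The two ends are alike. May be absent (None)
- cassette2_mid (a point): vent cassette: white plastic plate 110 x 56 mm, 12 mm thick, with an upright grip rib on top of its middle (60 mm long, 14 mm thick, 30 mm high; the rib runs lengthwise of the plate), 42 mm high in all, 120 g. The point is its centre, 21 mm above its underside; x lengthwise, z up out of the ribbed face. The two ends are alike. May be absent (None)
- cassette3_mid (a point): vent cassette: white plastic plate 110 x 56 mm, 12 mm thick, with an upright grip rib on top of its middle (60 mm long, 14 mm thick, 30 mm high; the rib runs lengthwise of the plate), 42 mm high in all, 120 g. The point is its centre, 21 mm above its underside; x lengthwise, z up out of the ribbed face. The two ends are alike. May be absent (None)
- cassette4_mid (a point): vent cassette: white plastic plate 110 x 56 mm, 12 mm thick, with an upright grip rib on top of its middle (60 mm long, 14 mm thick, 30 mm high; the rib runs lengthwise of the plate), 42 mm high in all, 120 g. The point is its centre, 21 mm above its underside; x lengthwise, z up out of the ribbed face. The two ends are alike. May be absent (None)
- deck: sloped (22 degrees) aluminium deck of the drying unit. Origin on its surface at the middle of the uphill face of the cleat (white strip across the low end, 14 mm high, 12 mm thick). x up the slope, y left along the cleat, z out of the deck. Free deck: x 0 to 163 mm, y -159 to 159 mm between side rails 16 mm high; four cassettes fit at 72 mm spacing. Catch post outside the left rail: x 35, y 190, top z 51 mm
- lid (a joint): angle of the clear cover, rad: 0 fully shut, about 2 as found open, 2.25 stop. Hinge line along the deck's y, at deck x = 165, z = 58 mm. Stiff hinge (0.32 N m): stays where left. From about 0.11 to 0.06 rad a sprung catch resists with about 7 N at the handle; past it the cover snaps shut. Cover 177 mm long, 336 mm wide, skirts 36 mm deep; shut, its inside is 56 mm above the deck
- lid_grip (a point): centre of the top face of the cover's handle: grey bar 100 mm long (along the hinge), 14 mm thick, standing 24 mm out of the cover's outer face, which faces away from the robot when open. 150 mm from the hinge line along the cover and 26 mm outward (deck x = 15, z = 84 mm when shut). z points out of the cover, x towards the hinge, y along the bar
- mat: black rubber mat 360 x 340 mm, 4 mm thick, fixed; the cassettes lie on it at the start. Origin under its centre
- bottle: bystander: white bottle, 66 mm across, 190 mm high; origin under its centre
- bowl: bystander: steel bowl, 120 mm across, 50 mm high; origin under its centre
- brush: bystander: brush lying on the table; origin on its underside
Things that resemble listed ones, but are neither listed nor needed, are in the scene too. Leave any purple or turquoise look-alike of the part that bears cassette1_mid alone.

How it is judged (in metres and radians):
On the way, in this order (a step that is already met when the one before it is completed fails the run):
1. all cassettes present are seated on the deck against the cleat while the cover is still open (x of cassette1_mid in the frame of deck between 0.045 and 0.066 m and y of cassette1_mid in the frame of deck between -0.136 and 0.136 m and z of cassette1_mid in the frame of deck between 0.013 and 0.029 m and angle between the z axis of each of cassette1_mid, cassette2_mid, cassette3_mid, cassette4_mid and the z axis of deck, either way round below 0.1 rad and angle between the x axis of each of cassette1_mid, cassette2_mid, cassette3_mid, cassette4_mid and the x axis of deck, either way round below 0.2 rad and angle between each of cassette1_mid, cassette2_mid, cassette3_mid, cassette4_mid's own z axis and vertical below 0.6 rad and x of cassette2_mid in the frame of deck between 0.045 and 0.066 m and y of cassette2_mid in the frame of deck between -0.136 and 0.136 m and z of cassette2_mid in the frame of deck between 0.013 and 0.029 m and x of cassette3_mid in the frame of deck between 0.045 and 0.066 m and y of cassette3_mid in the frame of deck between -0.136 and 0.136 m and z of cassette3_mid in the frame of deck between 0.013 and 0.029 m and x of cassette4_mid in the frame of deck between 0.045 and 0.066 m and y of cassette4_mid in the frame of deck between -0.136 and 0.136 m and z of cassette4_mid in the frame of deck between 0.013 and 0.029 m and value of joint lid above 0.8 rad), for 0.2 s.
2. the cover is pressed past its catch and fully shut (value of joint lid below 0.025 rad), for 0.2 s.
At the end, for the whole second after the job is handed in: every cassette lies flat on the deck (within 8 mm and 0.1 rad), rib up, lengthwise down the slope within 0.2 rad, its centre 45 to 66 mm up-slope of the cleat's uphill face and within 136 mm of the middle line; the cover is shut to under 0.025 rad (x of cassette1_mid in the frame of deck between 0.045 and 0.066 m and y of cassette1_mid in the frame of deck between -0.136 and 0.136 m and z of cassette1_mid in the frame of deck between 0.013 and 0.029 m and angle between the z axis of each of cassette1_mid, cassette2_mid, cassette3_mid, cassette4_mid and the z axis of deck, either way round below 0.1 rad and angle between the x axis of each of cassette1_mid, cassette2_mid, cassette3_mid, cassette4_mid and the x axis of deck, either way round below 0.2 rad and angle between each of cassette1_mid, cassette2_mid, cassette3_mid, cassette4_mid's own z axis and vertical below 0.6 rad and x of cassette2_mid in the frame of deck between 0.045 and 0.066 m and y of cassette2_mid in the frame of deck between -0.136 and 0.136 m and z of cassette2_mid in the frame of deck between 0.013 and 0.029 m and x of cassette3_mid in the frame of deck between 0.045 and 0.066 m and y of cassette3_mid in the frame of deck between -0.136 and 0.136 m and z of cassette3_mid in the frame of deck between 0.013 and 0.029 m and x of cassette4_mid in the frame of deck between 0.045 and 0.066 m and y of cassette4_mid in the frame of deck between -0.136 and 0.136 m and z of cassette4_mid in the frame of deck between 0.013 and 0.029 m and value of joint lid below 0.025 rad); the robot touches nothing.
It fails at once if the bottle is disturbed (moved over 40 mm) (distance of bottle from where it was at the start of the episode above 0.04 m).
It fails at once if the bowl is disturbed (moved over 40 mm) (distance of bowl from where it was at the start of the episode above 0.04 m).
It fails at once if the brush is disturbed (moved over 40 mm) (distance of brush from where it was at the start of the episode above 0.04 m).
Of cassette1, cassette2, cassette3, cassette4 only 3 to 4 are there at a start; the rules pass over those that are not, and their reading is None.
At some moment in a run one of cassette1, cassette2, cassette3, cassette4 may be knocked a few centimetres aside while the robot is not near it.
It also fails if it takes over 210 s, if anything falls off the work surface, if the arm or the gripper's body presses on something with over 40 N, if the wrist force passes 120 N, or if a joint passes its speed limit or range.

## Working session

There is one attempt and no reset: what is moved stays moved. The work goes in short steps, Python scripts to look and compute and a tool call to move; the robot and the scene stay as the last step left them, time stands still between calls to the robot, and variables do not carry over. Pictures are saved under pics/ and viewed, at most 14 in all, crops included, and the job is handed in when it is done.

Besides the shell and the picture viewer there is one more tool, called as name(argument=value, ...) on one line, values as JSON. carry_out: Moves the arm, as the interface text tells. Scaled input: -1 to 1 covers 0.1 m each way for a shift and pi rad each way for a turn. Its arguments: {"type":"object","properties":{"series":{"type":"array","items":{"type":"array"}}},"required":["series"]}

```bash
mkdir -p pics; ls
cat > h.py <<'E'
from rig import *
import numpy as np, cv2
from scipy.spatial.transform import Rotation as R
def cal(n):
    c=calibration(n); return np.array(c["intrinsics"]),np.array(c["eye"],float),c["orientation"]
E
python3 - <<'E'
from h import *
print(observe())
for n in("scene","top","wrist"):
    print(calibration(n))
    p,d=read_camera(n); cv2.imwrite(f"pics/{n}0.png",p[:,:,::-1]); np.save(f"{n}_d0.npy",d)
    for q in("cassette1_mid","bottle","bowl","brush","deck","lid_grip"):
        print(n,q,[(np.round(np.array(r["bbox"])*[640,480,640,480]).astype(int).tolist(),round(r["confidence"],2)) for r in look_for(n,q)])
E
```

```text
pics
{'t': 0.0, 'joint_pos': array([-76.38635733,  19.13146361,   2.28470313,  84.01233644,
        -0.76726637,  76.96649649,  -3.34988405]), 'qvel': array([-0.07980012, -0.01862575, -0.1173145 , -0.02071845, -0.10616214,
        0.07175247, -0.11135199]), 'joint_efforts': array([ 2.04419666e-04, -6.56377172e+01,  1.33547556e+00, -4.03795695e+01,
       -5.97018027e-02,  4.49874520e-02,  1.71443003e-04]), 'eef_pos': array([214.67845829, 613.00893484, 221.65173556]), 'tool_rot': array([-1.79905192e+02,  6.94480985e-03,  1.60703554e+02]), 'force': array([ 0.21057079, -0.04731362,  0.26915075]), 'moment': array([-0.0269067 , -0.01707387,  0.00113715]), 'finger_force': 0.0, 'opening': 87.18583874957856}
{'intrinsics': array([[538.5033003 ,   0.        , 318.03667521],
       [  0.        , 538.5033003 , 243.34251927],
       [  0.        ,   0.        ,   1.        ]]), 'eye': array([1118.32491372, -565.2873615 ,  804.44228112]), 'orientation': array([52.21935101, -0.31349004, 40.12267053])}
scene cassette1_mid [([401, 193, 24, 37], 0.86), ([300, 165, 30, 26], 0.75), ([359, 236, 41, 36]
[... 600 characters left out ...]
, 40, 49], 0.84), ([138, 201, 52, 42], 0.56)]
top bottle [([342, 126, 26, 42], 0.61)]
top bowl [([253, 122, 52, 46], 0.72), ([305, 184, 29, 48], 0.24)]
top brush [([395, 108, 47, 75], 0.56)]
top deck [([360, 184, 223, 143], 0.75)]
top lid_grip [([384, 178, 194, 95], 0.9)]
{'intrinsics': array([[354.82493911,   0.        , 317.23669672],
       [  0.        , 354.82493911, 236.98689824],
       [  0.        ,   0.        ,   1.        ]]), 'eye': array([147.97175736, 637.05568236, 385.77864287]), 'orientation': array([-1.51988058e+01,  3.26586376e-02,  7.06829382e+01])}
wrist cassette1_mid [([170, 243, 65, 98], 0.8)]
wrist bottle []
wrist bowl []
wrist brush []
wrist deck []
wrist lid_grip []
```

View pics/top0.png

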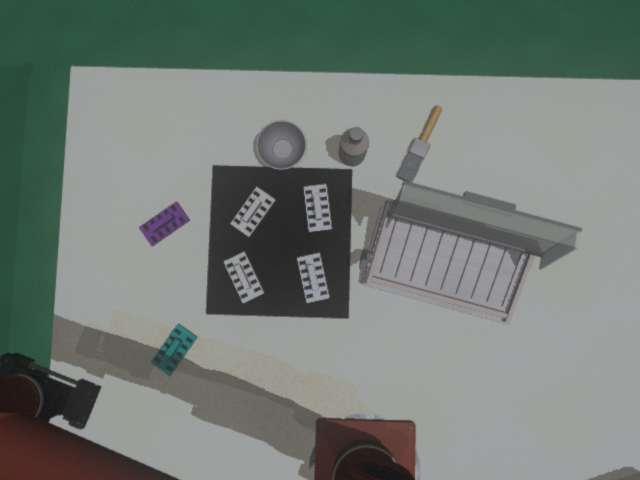

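View pics/scene0.png

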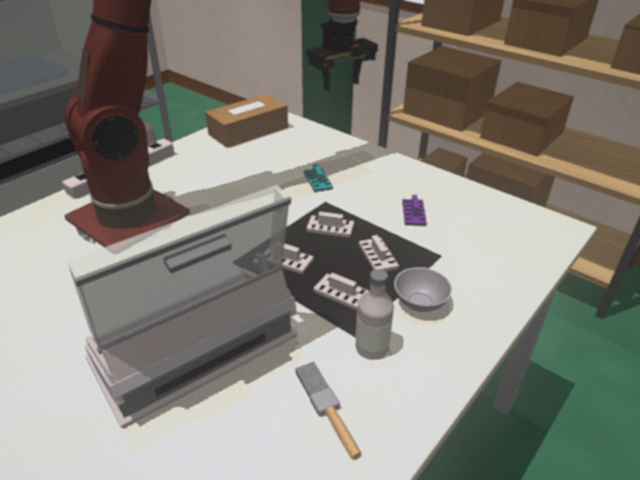

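The white cassettes on the mat are at top pixels (253,211), (317,208), (243,277) and (313,277). The look-alikes, purple at (164,223) and turquoise at (174,349), stay put. The deck's low end faces the robot and the open cover is on the far side.

```bash
cat >> h.py <<'E'
def cloud(n,d,c=None):
    K,e,o=c or cal(n)
    v,u=np.mgrid[0:480,0:640]
    P=np.stack([(u-K[0,2])/K[0,0]*d,-(v-K[1,2])/K[1,1]*d,-d],-1)
    return P@R.from_euler('xyz',o,degrees=True).as_matrix().T+e
def rect(pts):
    (c,(w,h),a)=cv2.minAreaRect(pts.astype(np.float32))
    if w<h: w,h=h,w; a+=90
    return np.round(c,1),round(w),round(h),round((a+90)%180-90,1)
E
python3 - <<'E'
from h import *
import rig; print(tcp_to_grasp if 'tcp_to_grasp' in globals() else [x for x in dir(rig) if x[0]!='_'])
p=cv2.imread("pics/top0.png");d=np.load("top_d0.npy");W=cloud("top",d)
g=p.astype(int)
for c in[(253,211),(317,208),(243,277),(313,277),(164,223),(174,349)]:
    s=np.s_[c[1]-32:c[1]+32,c[0]-30:c[0]+30]
    w=W[s].reshape(-1,3); b=g[s].reshape(-1,3)
    z=w[:,2]; hi=w[z>34]; pl=w[z>11]
    print(c,'rib z',np.round(np.median(hi[:,2]),1),rect(hi[:,:2]),'all',rect(pl[:,:2]), 'plate z',np.median(z[(z>10)&(z<25)]),'mat',np.median(z[z<10]))
# deck plane
s=W[225:300,395:520].reshape(-1,3); s=s[(s[:,2]>5)&(s[:,2]<200)]
for i in range(5):
    A=np.c_[s[:,:2],np.ones(len(s))]; k=np.linalg.lstsq(A,s[:,2],rcond=None)[0]; r=s[:,2]-A@k; s=s[abs(r)<max(3,1.5*r.std())]
n=np.array([-k[0],-k[1],1]);n/=np.linalg.norm(n);print('n',n,np.degrees(np.arccos(n[2])),np.degrees(np.arctan2(-n[1],-n[0])),len(s),r.std(),k)
for c in[(385,215),(530,255),(368,282),(507,318),(440,295),(438,302),(436,308),(450,260)]: print(c,np.round(W[c[1],c[0]],0))
E
```

```text
18.700000000000003
(253, 211) rib z 45.8 (array([499.9, 213.4]), 265, 58, 35.7) all (array([520.9, 251. ]), 316, 163, 23.8) plate z 15.844395976683813 mat 4.090686369571358
(317, 208) rib z 46.1 (array([523.7, 117.4]), 228, 15, 6.3) all (array([547.9, 126.4]), 275, 133, -3.1) plate z 15.988862638282512 mat 4.0789878161658635
(243, 277) rib z 45.9 (array([414.4, 219.5]), 208, 49, 74.1) all (array([437.2, 233.9]), 244, 131, 88.4) plate z 15.963497362756584 mat 3.8893014222844613
(313, 277) rib z 46.3 (array([437.8, 131.4]), 66, 18, 18.6) all (array([442.6, 134. ]), 150, 135, 3.3) plate z 15.994032450940495 mat 4.171371910967082
(164, 223) rib z 42.5 (array([501. , 308.8]), 430, 55, 72.3) all (array([518.6, 322.4]), 459, 114, 76.5) plate z 13.326002842716889 mat 0.4753107161765229
(174, 349) rib z 42.3 (array([338.8, 300.2]), 399, 40, -63.6) all (array([351.5, 326.6]), 428, 118, -59.5) plate z 13.059472057656762 mat 0.4037880986057871
n [-0.35871722  0.08766028  0.92932106] 21.670773559421082 -13.732327044937657 5154 1.6523688954265472 [ 3.85999242e-01 -9.43272321e-02 -1.28312778e+02]
(385, 215) [583. -27. 104.]
(530, 255) [ 501. -346.  115.]
(368, 282) [433.   4.  55.]
(507, 318) [ 360. -314.   55.]
(440, 295) [ 408. -161.   53.]
(438, 302) [ 392. -159.   41.]
(436, 308) [ 377. -161.    5.]
(450, 260) [ 487. -179.   76.]
```

Run:
```python
import cv2
p=cv2.imread("pics/top0.png")[170:335,350:600]; cv2.imwrite("pics/deckcrop.png",cv2.resize(p,None,fx=3.2,fy=3.2,interpolation=cv2.INTER_CUBIC))
```

```text
(no output)
```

View pics/deckcrop.png

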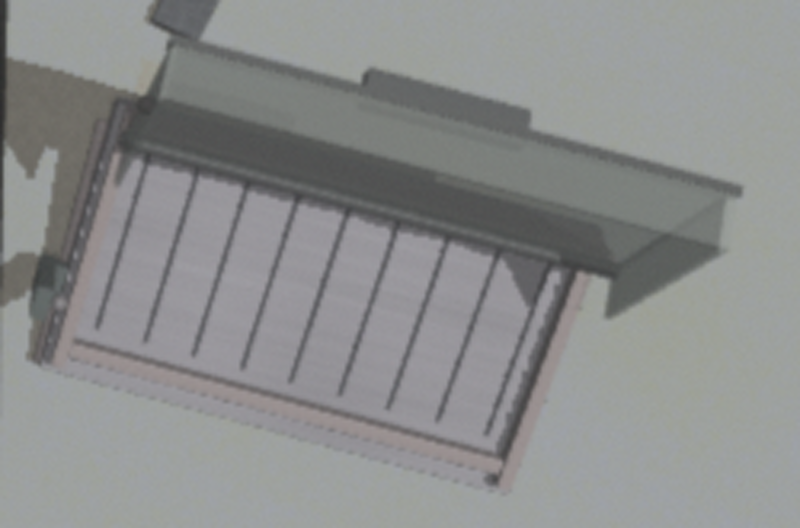

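Run:
```python
from h import *
d=np.load("top_d0.npy");W=cloud("top",d)
m=((W[...,2]>34)&(W[...,2]<60)).astype(np.uint8); m[:,:]&=1
n,l,st,ce=cv2.connectedComponentsWithStats(m)
for i in range(1,n):
    if 40<st[i,4]<600 and ce[i,1]<330: 
        P=W[l==i]; print(np.round(ce[i]),st[i,4],rect(P[:,:2]),P[:,2].mean().round(1))
s=W[225:300,400:500].reshape(-1,3); s=s[(s[:,2]>20)&(s[:,2]<140)]
for i in range(15):
    A=np.c_[s[:,:2],np.ones(len(s))]; k=np.linalg.lstsq(A,s[:,2],rcond=None)[0]; r=s[:,2]-A@k; s=s[abs(r)<max(1.5,1.5*r.std())]
print(k,r.std(),len(s),np.degrees(np.arctan(np.hypot(k[0],k[1]))),np.degrees(np.arctan2(k[1],k[0])))
H=W[...,2]-(W[...,:2]@k[:2]+k[2])
nz=np.array([-k[0],-k[1],1]);nz/=np.linalg.norm(nz); H*=nz[2]
v,u=np.mgrid[0:480,0:640]
box=(u>355)&(u<540)&(v>200)&(v<325)
yaw=np.arctan2(k[1],k[0])
for it in range(3):
    ax=np.array([np.cos(yaw),np.sin(yaw),0]);ax-=nz*(ax@nz);ax/=np.linalg.norm(ax);ay=np.cross(nz,ax)
    o=np.array([420,-158,0.]);o[2]=o[:2]@k[:2]+k[2]
    q=W-o; X=q@ax;Y=q@ay
    c=box&(abs(H-14)<3)&(abs(Y)<140)&(X<40)
    f=np.polyfit(Y[c],X[c],1); print('cleat',c.sum(),X[c].min(),X[c].max(),f); yaw-=np.arctan(f[0])
c=box&(abs(H-14)<3)&(abs(Y)<140)&(X<40)
dk=box&(abs(H)<3)&(abs(Y)<140)&(X<60)
print('cleat x pct',np.percentile(X[c],[1,5,50,95,99]),'h',np.median(H[c]),'deck x low pct',np.percentile(X[dk],[0,1,2,5]))
rl=box&(abs(H-16)<3)&(X>30)&(X<120)
for sg in(-1,1):
    t=rl&(Y*sg>100); print('rail',t.sum(),np.percentile(Y[t],[1,5,50,95,99]),np.median(H[t]), np.polyfit(X[t],Y[t],1))
print('yaw',np.degrees(yaw),'ax',ax,'ay',ay,'nz',nz,'o',o)
# lid
t=(u>380)&(u<585)&(v>175)&(v<280)&(H>80)
print('lid',t.sum(),np.percentile(X[t],[1,50,99]),np.percentile(Y[t],[1,99]),np.percentile(H[t],[1,50,99]))
```

```text
[280. 141.] 592 (array([750.2, 215.5]), 118, 118, 86.2) 45.1
[350. 160.] 59 (array([720.7,  49.9]), 60, 19, 82.8) 46.9
[317. 206.] 154 (array([607. , 126.7]), 60, 14, 8.7) 45.6
[251. 210.] 174 (array([593.7, 281.1]), 60, 17, -34.2) 45.2
[160. 222.] 171 (array([559.6, 492.8]), 59, 16, -53.2) 42.0
[368. 256.] 70 (array([493.1,   7.3]), 34, 22, 3.9) 52.7
[242. 277.] 170 (array([436.5, 296.5]), 59, 15, 27.3) 45.4
[312. 277.] 155 (array([440.3, 132.4]), 60, 14, 13.7) 46.0
[ 3.89183866e-01 -9.38737913e-02 -1.29826246e+02] 0.8507477764739836 2400 21.818463503298034 -13.561093577304163
cleat 459 -19.7357794328887 -5.304841528357892 [ 9.89889038e-04 -1.27778777e+01]
cleat 459 -19.76414493137588 -5.415538441926394 [-7.41127945e-05 -1.27778737e+01]
cleat 459 -19.75637976274759 -5.407250795878164 [ 5.54880453e-06 -1.27778735e+01]
cleat x pct [-19.56493473 -18.71993076 -12.66336436  -7.15310037  -6.2449944 ] h 13.769437793420945 deck x low pct [-131.92706982 -119.08373873  -37.06361686  -34.16139323]
rail 147 [-173.01209078 -172.40117755 -167.56368569 -162.07329084 -161.47416581] 15.66584786186961 [ 3.52208763e-03 -1.67648167e+02]
rail 136 [155.47409985 155.86953073 160.52306173 165.25566508 190.36676053] 15.724429303711961 [-5.68205262e-02  1.65743491e+02]
yaw -13.613881595590126 ax [ 0.90225193 -0.21864402  0.37166684] ay [2.35372184e-01 9.71905243e-01 3.66626522e-04] nz [-0.36130511  0.08714925  0.92836611] o [ 420.         -158.           48.46303656]
lid 6685 [153.47349635 232.38441128 452.11328797] [-169.77412147  261.01364822] [  81.81605662  207.27853686 1328.27516128]
```

```bash
cat >> h.py <<'E'
import json
# deck frame, measured
YAW=-13.6
o_deck=np.array([413.1,-159.9,46.0])
def Rdeck(yaw=YAW,tilt=22):
    return R.from_euler('z',yaw,degrees=True)*R.from_euler('y',-tilt,degrees=True)
def down(yaw): return R.from_euler('xyz',[180,0,yaw],degrees=True)
def on_deck(x,y,z): return o_deck+Rdeck().apply([x,y,z])
Rtool_deck=Rdeck()*R.from_euler('xyz',[180,0,180],degrees=True)
def now():
    s=observe(); return s["eef_pos"],R.from_euler('xyz',s["tool_rot"],degrees=True)
def plan(p0,r0,wps):
    """wps: (pos,Rot,closure,hold rows); prints calls"""
    for p,r,g,hold in wps:
        p=np.array(p,float)
        while 1:
            dl=r0.inv().apply(p-p0)/100; k=max(1,np.ceil(abs(dl).max()/0.995)); rv=(r0.inv()*r).as_rotvec()/np.pi
            sh=np.round(dl/k,3); tn=np.round(rv/k,4)
            rows=int(max(np.ceil(np.linalg.norm(sh)*100/41.7),np.ceil(np.linalg.norm(tn)*180/7.16)))+(hold if k==1 else 0)
            print(rows,'x',json.dumps([sh.tolist(),tn.tolist(),[g]]))
            p0=p0+r0.apply(sh*100); r0=r0*R.from_rotvec(tn*np.pi)
            if k==1: break
E
python3 - <<'E'
from h import *
p,r=now(); plan(p,r,[([450,300,200],down(207.3),-1,2)])
print(Rtool_deck.as_euler('xyz',degrees=True),on_deck(57,108,36),on_deck(57,-108,36))
E
```

```text
3 x [[-0.814, -0.545, 0.056], [-0.0, -0.0, -0.0647], [-1]]
3 x [[-0.687, -0.698, 0.057], [-0.0, -0.0, -0.0647], [-1]]
3 x [[-0.532, -0.823, 0.056], [-0.0, -0.0, -0.0647], [-1]]
5 x [[-0.355, -0.913, 0.057], [-0.0, -0.0, -0.0648], [-1]]
[180.   22.  166.4] [476.75527342 -64.18426198 100.73119459] [ 425.96457699 -274.1278381   100.73119459]
```

carry_out(series=[[[-0.81,-0.55,0.06],[0,0,-0.065],-1],[[-0.81,-0.55,0.06],[0,0,-0.065],-1],[[-0.81,-0.55,0.06],[0,0,-0.065],-1]])

```text
t: 1.3
eef_pos: [277.8, 530.2, 216.4]
tool_rot: [-179.9, 0.1, 172.4]
force: [1.4, -0.3, 0.5]
opening: 87.3
finger_force: 0.0
```

carry_out(series=[[[-0.69,-0.7,0.06],[0,0,-0.065],-1],[[-0.69,-0.7,0.06],[0,0,-0.065],-1],[[-0.69,-0.7,0.06],[0,0,-0.065],-1]])

```text
t: 1.55
eef_pos: [336.6, 451.2, 210.6]
tool_rot: [-179.9, 0.1, -175.9]
force: [1.0, -0.8, 0.6]
opening: 86.9
finger_force: 0.0
```

carry_out(series=[[[-0.53,-0.82,0.06],[0,0,-0.065],-1],[[-0.53,-0.82,0.06],[0,0,-0.065],-1],[[-0.53,-0.82,0.06],[0,0,-0.065],-1]])

```text
t: 1.8
eef_pos: [394.7, 373.1, 204.6]
tool_rot: [-179.9, 0.1, -164.2]
force: [0.9, -0.7, 0.8]
opening: 87.2
finger_force: 0.0
```

carry_out(series=[[[-0.36,-0.91,0.06],[0,0,-0.065],-1],[[-0.36,-0.91,0.06],[0,0,-0.065],-1],[[-0.36,-0.91,0.06],[0,0,-0.065],-1],[[-0.36,-0.91,0.06],[0,0,-0.065],-1],[[-0.36,-0.91,0.06],[0,0,-0.065],-1]])

```text
t: 2.22
eef_pos: [451.1, 299.5, 198.7]
tool_rot: [180.0, 0.0, -152.7]
force: [-0.2, 1.2, 0.5]
opening: 87.1
finger_force: 0.0
```

```bash
cat >> h.py <<'E'
def ribs(n,save=None,lo=34,hi=60):
    c=cal(n); p,d=read_camera(n)
    if save: cv2.imwrite(save,p[:,:,::-1])
    W=cloud(n,d,c); m=((W[...,2]>lo)&(W[...,2]<hi)&(d>0)).astype(np.uint8)
    k,l,st,ce=cv2.connectedComponentsWithStats(m); out=[]
    for i in range(1,k):
        if st[i,4]<40: continue
        P=W[l==i]; r=rect(P[:,:2])
        if 45<r[1]<75 and 8<r[2]<26: print(n,np.round(ce[i]),r,'z',P[:,2].mean().round(1),'rgb',p[l==i].mean(0).round()); out.append(r)
    return p,d,W
E
python3 - <<'E'
from h import *
ribs("wrist","pics/w1.png"); ribs("top")
E
```

```text
wrist [ 9. 51.] (array([446.1,   8.3]), 53, 22, 14.0) z 39.1 rgb [137. 136. 135.]
wrist [150. 122.] (array([441.5, 132.1]), 60, 15, 13.8) z 45.2 rgb [190. 188. 184.]
wrist [578. 110.] (array([263.8, 454. ]), 61, 15, -33.0) z 41.9 rgb [ 70. 165. 158.]
wrist [321. 205.] (array([438.1, 295.8]), 60, 13, 27.8) z 46.8 rgb [223. 221. 218.]
top [350. 160.] (array([720.4,  50. ]), 59, 19, 81.7) z 45.9 rgb [85. 85. 81.]
top [317. 206.] (array([607.6, 126.7]), 60, 14, 8.7) z 46.2 rgb [158. 160. 165.]
top [251. 210.] (array([593.7, 280.9]), 60, 15, -32.8) z 45.4 rgb [151. 153. 155.]
top [160. 222.] (array([559.5, 493.1]), 60, 16, -54.7) z 41.3 rgb [101.  67. 123.]
top [312. 277.] (array([440.2, 132.4]), 60, 14, 13.8) z 45.9 rgb [159. 160. 165.]
top [170. 351.] (array([262.9, 454.4]), 60, 15, -33.8) z 41.6 rgb [ 51. 129. 128.]
```

View pics/w1.png

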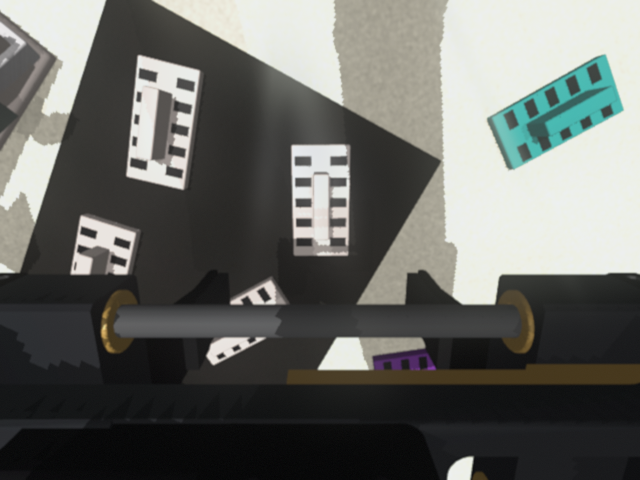

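Run:
```python
from h import *
p,r=now(); D=down(207.5); plan(p,r,[([437.5,296,60],D,-1,0),([437.5,296,20],D,-1,2),([437.5,296,20],D,1,6),([437.5,296,110],D,1,0),([450,250,200],D,1,0),
 (on_deck(62,-108,100),Rtool_deck,1,3)])
```

```text
2 x [[0.067, 0.003, 0.693], [0.0001, 0.0, 0.0001], [-1]]
2 x [[0.067, 0.003, 0.694], [0.0001, 0.0, 0.0001], [-1]]
3 x [[-0.0, 0.0, 0.4], [0.0, 0.0, -0.0], [-1]]
6 x [[-0.0, 0.0, -0.0], [0.0, 0.0, -0.0], [1]]
3 x [[-0.0, 0.0, -0.9], [0.0, 0.0, -0.0], [1]]
3 x [[0.101, -0.466, -0.9], [0.0, 0.0, -0.0], [1]]
3 x [[0.556, -0.882, 0.076], [0.0088, -0.0234, 0.0451], [1]]
3 x [[0.431, -0.95, 0.065], [0.0088, -0.0234, 0.0451], [1]]
2 x [[0.223, -0.75, 0.049], [0.0066, -0.0175, 0.0338], [1]]
2 x [[0.145, -0.769, 0.055], [0.0065, -0.0175, 0.0338], [1]]
2 x [[0.066, -0.779, 0.064], [0.0066, -0.0175, 0.0338], [1]]
5 x [[-0.013, -0.78, 0.079], [0.0065, -0.0176, 0.0339], [1]]
```

carry_out(series=[[[0.13,0.01,0.9],[0,0,0],-1],[[0.13,0.01,0.9],[0,0,0],-1],[[0.13,0.01,0.9],[0,0,0],-1]])

```text
t: 2.57
eef_pos: [433.8, 294.4, 102.9]
tool_rot: [-179.9, -0.5, -152.4]
force: [-0.9, -0.9, -0.9]
opening: 87.2
finger_force: 0.0
```

carry_out(series=[[[0,0,0.89],[0,0,0],-1],[[0,0,0.89],[0,0,0],-1],[[0,0,0.89],[0,0,0],-1],[[0,0,0.89],[0,0,0],-1],[[0,0,0.89],[0,0,0],1],[[0,0,0.89],[0,0,0],1],[[0,0,0.89],[0,0,0],1],[[0,0,0.89],[0,0,0],1],[[0,0,0.89],[0,0,0],1],[[0,0,0.89],[0,0,0],1],[[0,0,0.89],[0,0,0],1],[[0,0,0.89],[0,0,0],1]])

```text
t: 3.57
eef_pos: [438.4, 295.3, 19.7]
tool_rot: [-180.0, -0.0, -152.5]
force: [0.1, -1.8, -0.2]
opening: 41.7
finger_force: 0.0
```

carry_out(series=[[[0,0,0],[0,0,0],1],[[0,0,0],[0,0,0],1],[[0,0,0],[0,0,0],1],[[0,0,0],[0,0,0],1],[[0,0,0],[0,0,0],1],[[0,0,0],[0,0,0],1],[[0,0,0],[0,0,0],1],[[0,0,0],[0,0,0],1],[[0,0,-0.4],[0,0,0],1],[[0,0,-0.9],[0,0,0],1],[[0,0,-0.9],[0,0,0],1]])

```text
t: 4.48
eef_pos: [440.9, 297.0, 115.4]
tool_rot: [179.9, 0.4, -152.5]
force: [2.2, 0.8, -1.7]
opening: 13.8
finger_force: 30.0
```

carry_out(series=[[[0.1,-0.47,-0.9],[0,0,0],1],[[0.1,-0.47,-0.9],[0,0,0],1],[[0.1,-0.47,-0.9],[0,0,0],1]])

```text
t: 4.73
eef_pos: [453.3, 247.3, 204.0]
tool_rot: [-180.0, 0.3, -152.6]
force: [0.9, -0.5, -1.0]
opening: 13.9
finger_force: 30.0
```

carry_out(series=[[[0.56,-0.88,0.08],[0.009,-0.023,0.045],1],[[0.56,-0.88,0.08],[0.009,-0.023,0.045],1],[[0.56,-0.88,0.08],[0.009,-0.023,0.045],1]])

```text
t: 4.98
eef_pos: [441.2, 140.8, 191.2]
tool_rot: [-178.6, 4.3, -160.8]
force: [0.5, -0.7, -0.9]
opening: 13.8
finger_force: 30.0
```

carry_out(series=[[[0.43,-0.95,0.07],[0.009,-0.023,0.045],1],[[0.43,-0.95,0.07],[0.009,-0.023,0.045],1],[[0.43,-0.95,0.07],[0.009,-0.023,0.045],1]])

```text
t: 5.23
eef_pos: [432.1, 37.1, 182.8]
tool_rot: [-178.0, 8.6, -168.9]
force: [0.8, 0.1, -1.4]
opening: 13.6
finger_force: 30.0
```

carry_out(series=[[[0.22,-0.75,0.05],[0.007,-0.018,0.034],1],[[0.22,-0.75,0.05],[0.007,-0.018,0.034],1],[[0.22,-0.75,0.05],[0.007,-0.018,0.034],1]])

```text
t: 5.48
eef_pos: [425.9, -42.5, 177.3]
tool_rot: [-177.8, 12.1, -175.1]
force: [0.5, -0.3, -0.9]
opening: 13.9
finger_force: 30.0
```

carry_out(series=[[[0.15,-0.77,0.06],[0.007,-0.018,0.034],1],[[0.15,-0.77,0.06],[0.007,-0.018,0.034],1],[[0.15,-0.77,0.06],[0.007,-0.018,0.034],1]])

```text
t: 5.73
eef_pos: [419.2, -120.0, 171.5]
tool_rot: [-178.0, 15.6, 178.8]
force: [0.4, -0.7, -1.5]
opening: 13.7
finger_force: 30.0
```

carry_out(series=[[[0.07,-0.78,0.06],[0.007,-0.018,0.034],1],[[0.07,-0.78,0.06],[0.007,-0.018,0.034],1],[[0.07,-0.78,0.06],[0.007,-0.018,0.034],1]])

```text
t: 5.98
eef_pos: [412.2, -197.3, 166.6]
tool_rot: [-178.6, 19.0, 172.5]
force: [-0.6, 0.5, -2.0]
opening: 14.1
finger_force: 30.0
```

carry_out(series=[[[-0.01,-0.78,0.08],[0.007,-0.018,0.034],1],[[-0.01,-0.78,0.08],[0.007,-0.018,0.034],1],[[-0.01,-0.78,0.08],[0.007,-0.018,0.034],1],[[-0.01,-0.78,0.08],[0.007,-0.018,0.034],1],[[-0.01,-0.78,0.08],[0.007,-0.018,0.034],1]])

```text
t: 6.4
eef_pos: [406.9, -270.3, 161.2]
tool_rot: [-179.7, 22.3, 166.4]
force: [-0.2, 0.7, -1.9]
opening: 13.8
finger_force: 30.0
```

```bash
cat >> h.py <<'E'
def deckpos(p): return Rdeck().inv().apply(np.array(p)-o_deck).round(1)
E
python3 - <<'E'
from h import *
p,r=now(); print(p,r.as_euler('xyz',degrees=True),deckpos(p),observe()["joint_pos"].round(0),observe()["opening"])
plan(p,r,[(on_deck(59,-108,30),Rtool_deck,1,3),(on_deck(59,-108,17),Rtool_deck,1,3)])
c=cal("wrist"); q,d=read_camera("wrist"); cv2.imwrite("pics/w2.png",q[:,:,::-1]); np.save("w2.npy",d)
W=cloud("wrist",d,c); D=Rdeck().inv().apply((W-o_deck).reshape(-1,3)).reshape(W.shape)
X,Y,Z=D[...,0],D[...,1],D[...,2]; ok=d>0
s=ok&(X>30)&(X<150)&(Y>-50)&(Y<130)&(abs(Z)<12); A=np.c_[X[s],Y[s],np.ones(s.sum())]; print('plane resid in deck frame',np.linalg.lstsq(A,Z[s],rcond=None)[0],s.sum(),Z[s].std())
s=ok&(X>-30)&(X<25)&(abs(Y)<140)&(abs(Z-14)<3.5); print('cleat X',s.sum(),np.percentile(X[s],[1,5,50,95,99]),np.polyfit(Y[s],X[s],1),np.percentile(Y[s],[1,99]))
for g in(-1,1):
    s=ok&(X>20)&(X<140)&(Y*g>140)&(Y*g<185)&(abs(Z-16)<3.5); print('rail',s.sum(),np.percentile(Y[s],[1,5,50,95,99]) if s.sum() else 0)
E
```

```text
[ 406.87958363 -270.34791664  161.23274592] [-179.66191552   22.26633383  166.36132551] [  61.6 -108.8   99.4] [-10. -19.  37. 129.   9.  45. 100.] 13.809412378071116
5 x [[0.03, 0.012, 0.694], [-0.002, 0.0015, -0.0002], [1]]
4 x [[-0.0, 0.0, 0.13], [0.0, -0.0, -0.0], [1]]
plane resid in deck frame [ 8.72241018e-05 -1.26561470e-03 -4.02925877e-01] 22219 0.6796940363012063
cleat X 6590 [-10.8067735  -10.66730957  -5.45155147   0.36916869   0.46252563] [ 9.39518691e-04 -5.18378996e+00] [-137.34115378  105.34801167]
rail 1339 [-169.6483958  -169.20971403 -164.34798811 -159.77926653 -159.60204783]
rail 0 0
```

View pics/w2.png

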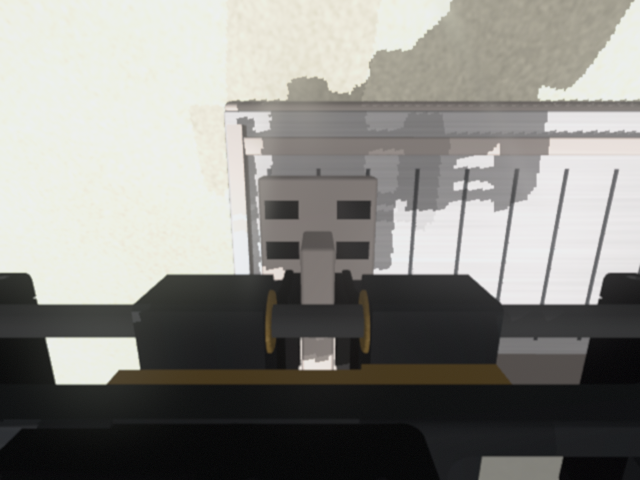

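The wrist view shows the held cassette aligned with the deck lines, its plate top-left at (262,180), and the cleat at row ~146. The measured cleat and rail confirm the deck frame within 0.5 mm, so I'm lowering it.

carry_out(series=[[[0.03,0.01,0.6],[-0.002,0.0015,0],1],[[0.03,0.01,0.6],[-0.002,0.0015,0],1],[[0.03,0.01,0.75],[-0.002,0.0015,0],1],[[0.03,0.01,0.82],[-0.002,0.0015,0],1],[[0.03,0.01,0.82],[-0.002,0.0015,0],1],[[0.03,0.01,0.82],[-0.002,0.0015,0],1]])

```text
t: 6.95
eef_pos: [435.0, -275.6, 84.2]
tool_rot: [-180.0, 22.0, 166.5]
force: [-1.5, 0.2, -0.8]
opening: 14.1
finger_force: 30.0
```

Run:
```python
from h import *
p,r=now(); print(deckpos(p),observe()["force"])
```

```text
[  59.2 -107.3   17.2] [-1.45873035  0.16281903 -0.77211865]
```

carry_out(series=[[[0,0,0.01],[0,0,0],0.5],[[0,0,0.01],[0,0,0],0.5],[[0,0,0.01],[0,0,0],0.5],[[0,0,0.01],[0,0,0],0.5],[[0,0,-0.3],[0,0,0],0.5],[[0,0,-0.9],[0,0,0],0.2],[[0,0,-0.9],[0,0,0],0],[[0,0,-0.9],[0,0,0],0]])

```text
t: 7.62
eef_pos: [402.9, -270.3, 172.9]
tool_rot: [180.0, 22.5, 166.3]
force: [1.4, -1.4, 0.3]
opening: 34.6
finger_force: 0.0
```

```bash
cat >> h.py <<'E'
def deckview(save=None):
    c=cal("wrist"); q,d=read_camera("wrist")
    if save: cv2.imwrite(save,q[:,:,::-1])
    W=cloud("wrist",d,c); D=Rdeck().inv().apply((W-o_deck).reshape(-1,3)).reshape(W.shape)
    for a,lo,hi in(('rib',32,50),('plate',8,15)):
        m=((d>0)&(D[...,2]>lo)&(D[...,2]<hi)&(D[...,0]>1.5)&(D[...,0]<160)&(abs(D[...,1])<157)).astype(np.uint8)
        k,l,st,ce=cv2.connectedComponentsWithStats(m)
        for i in range(1,k):
            if st[i,4]>150: P=D[l==i]; print(a,np.round(ce[i]),rect(P[:,:2]),'z',np.median(P[:,2]).round(1))
E
python3 - <<'E'
from h import *
deckview("pics/w3.png"); ribs("top")
p,r=now(); D=down(193.8); plan(p,r,[([425,-200,200],Rtool_deck,0,0),([440.2,132.4,150],D,0,0),([440.2,132.4,110],D,0,1),([440.4,132.4,20],D,0,3)])
E
```

```text
rib [320. 239.] (array([  58.7, -107.6]), 59, 14, 0.2) z 41.6
plate [320. 222.] (array([  59.2, -107.5]), 110, 56, -0.0) z 11.8
top [349. 160.] (array([721.1,  50.2]), 60, 21, 81.4) z 46.9 rgb [82. 83. 79.]
top [317. 206.] (array([607.4, 126.7]), 60, 14, 8.5) z 45.8 rgb [154. 156. 161.]
top [251. 210.] (array([593.6, 281.3]), 60, 15, -32.4) z 45.4 rgb [148. 150. 152.]
top [160. 222.] (array([559.6, 493.1]), 60, 17, -52.9) z 42.0 rgb [102.  70. 124.]
top [312. 277.] (array([440.2, 132.5]), 60, 14, 13.8) z 46.2 rgb [157. 159. 166.]
top [170. 351.] (array([261.8, 455. ]), 61, 15, -33.3) z 41.6 rgb [ 55. 129. 127.]
2 x [[-0.171, 0.729, -0.265], [0.0, 0.0012, -0.0005], [0]]
3 x [[0.194, 0.817, 0.057], [-0.0073, 0.03, -0.0376], [0]]
3 x [[0.089, 0.831, 0.089], [-0.0073, 0.03, -0.0376], [0]]
3 x [[-0.019, 0.834, 0.111], [-0.0073, 0.0299, -0.0376], [0]]
3 x [[-0.127, 0.822, 0.123], [-0.0073, 0.03, -0.0375], [0]]
2 x [[-0.0, -0.0, 0.4], [0.0, -0.0, -0.0], [0]]
6 x [[-0.002, -0.001, 0.9], [0.0, -0.0, -0.0], [0]]
```

carry_out(series=[[[-0.17,0.73,-0.27],[0,0,0],0],[[-0.17,0.73,-0.27],[0,0,0],0],[[-0.17,0.73,-0.27],[0,0,0],0]])

```text
t: 7.97
eef_pos: [427.5, -193.3, 200.6]
tool_rot: [-180.0, 22.1, 166.8]
force: [0.6, -0.5, -0.3]
opening: 43.5
finger_force: 0.0
```

carry_out(series=[[[0.19,0.82,0.06],[-0.007,0.03,-0.038],0],[[0.19,0.82,0.06],[-0.007,0.03,-0.038],0],[[0.19,0.82,0.06],[-0.007,0.03,-0.038],0]])

```text
t: 8.22
eef_pos: [429.1, -110.1, 184.2]
tool_rot: [-178.9, 16.3, 174.0]
force: [0.6, 0.4, -0.2]
opening: 43.6
finger_force: 0.0
```

carry_out(series=[[[0.09,0.83,0.09],[-0.007,0.03,-0.038],0],[[0.09,0.83,0.09],[-0.007,0.03,-0.038],0],[[0.09,0.83,0.09],[-0.007,0.03,-0.038],0]])

```text
t: 8.47
eef_pos: [432.7, -26.8, 171.5]
tool_rot: [-178.5, 10.8, -179.1]
force: [-0.8, -0.0, -0.5]
opening: 43.4
finger_force: 0.0
```

carry_out(series=[[[-0.02,0.83,0.11],[-0.007,0.03,-0.038],0],[[-0.02,0.83,0.11],[-0.007,0.03,-0.038],0],[[-0.02,0.83,0.11],[-0.007,0.03,-0.038],0]])

```text
t: 8.72
eef_pos: [436.2, 56.4, 159.0]
tool_rot: [-178.9, 5.2, -172.3]
force: [0.1, -0.4, 0.9]
opening: 43.5
finger_force: 0.0
```

carry_out(series=[[[-0.13,0.82,0.12],[-0.007,0.03,-0.038],0],[[-0.13,0.82,0.12],[-0.007,0.03,-0.038],0],[[-0.13,0.82,0.12],[-0.007,0.03,-0.038],0],[[-0.13,0.82,0.12],[-0.007,0.03,-0.038],0],[[-0.13,0.82,0.12],[-0.007,0.03,-0.038],0]])

```text
t: 9.13
eef_pos: [439.8, 131.9, 147.4]
tool_rot: [-179.7, -0.2, -166.0]
force: [0.4, -0.0, -0.9]
opening: 44.0
finger_force: 0.0
```

Run:
```python
from h import *
ribs("wrist");p,r=now(); D=down(193.8); print(p,r.as_euler('xyz',degrees=True)); plan(p,r,[([440.6,132.4,100],D,0,1),([440.6,132.4,20],D,0,3)])
s=([440.6,132.4,200]); plan(np.array(s),D,[(on_deck(60,-36,90),Rtool_deck,1,3)])
```

```text
wrist [317. 236.] (array([441.3, 131.6]), 60, 14, 13.9) z 46.7 rgb [174. 168. 164.]
[439.940858   131.34480282 147.87148506] [-1.79692097e+02 -1.38281409e-01 -1.66045017e+02]
3 x [[-0.01, 0.011, 0.479], [-0.0017, -0.0008, 0.0009], [0]]
5 x [[-0.0, 0.0, 0.8], [-0.0, 0.0, -0.0], [0]]
3 x [[0.234, -0.798, 0.12], [0.0073, -0.03, 0.0376], [1]]
3 x [[0.149, -0.818, 0.121], [0.0073, -0.03, 0.0376], [1]]
3 x [[0.064, -0.828, 0.129], [0.0073, -0.0299, 0.0376], [1]]
6 x [[-0.021, -0.828, 0.147], [0.0073, -0.03, 0.0375], [1]]
```

carry_out(series=[[[-0.01,0.01,0.5],[-0.0017,-0.0008,0.0009],0],[[-0.01,0.01,0.5],[-0.0017,-0.0008,0.0009],0],[[-0.01,0.01,0.5],[-0.0017,-0.0008,0.0009],0]])

```text
t: 9.43
eef_pos: [439.0, 131.4, 96.7]
tool_rot: [-180.0, -0.2, -166.3]
force: [0.7, -1.0, 0.4]
opening: 43.5
finger_force: 0.0
```

carry_out(series=[[[0,0,0.4],[0,0,0],0],[[0,0,0.78],[0,0,0],0],[[0,0,0.78],[0,0,0],0.3],[[0,0,0.78],[0,0,0],1],[[0,0,0.78],[0,0,0],1],[[0,0,0.78],[0,0,0],1],[[0,0,0.78],[0,0,0],1],[[0,0,0.78],[0,0,0],1],[[0,0,0.78],[0,0,0],1],[[0,0,0.78],[0,0,0],1],[[0,0,0.78],[0,0,0],1]])

```text
t: 10.35
eef_pos: [441.9, 133.6, 22.2]
tool_rot: [180.0, 0.2, -166.2]
force: [-1.3, -1.5, 9.4]
opening: 13.6
finger_force: 30.0
```

carry_out(series=[[[0,0,-0.3],[0,0,0],1],[[0,0,-0.9],[0,0,0],1],[[0,0,-0.9],[0,0,0],1]])

```text
t: 10.6
eef_pos: [442.3, 133.8, 115.2]
tool_rot: [179.9, 0.3, -166.2]
force: [2.1, 0.5, -0.3]
opening: 13.8
finger_force: 30.0
```

carry_out(series=[[[0,0,-0.9],[0,0,0],1],[[0,0,-0.9],[0,0,0],1],[[0,0,-0.9],[0,0,0],1]])

```text
t: 10.85
eef_pos: [443.5, 134.3, 208.2]
tool_rot: [179.9, 0.6, -166.2]
force: [1.1, 0.3, -0.0]
opening: 13.9
finger_force: 30.0
```

carry_out(series=[[[0.23,-0.8,0.14],[0.007,-0.03,0.038],1],[[0.23,-0.8,0.14],[0.007,-0.03,0.038],1],[[0.23,-0.8,0.14],[0.007,-0.03,0.038],1]])

```text
t: 11.1
eef_pos: [436.0, 43.4, 185.9]
tool_rot: [-179.0, 5.5, -173.4]
force: [-0.0, -0.2, -1.7]
opening: 14.2
finger_force: 30.0
```

carry_out(series=[[[0.15,-0.82,0.13],[0.007,-0.03,0.038],1],[[0.15,-0.82,0.13],[0.007,-0.03,0.038],1],[[0.15,-0.82,0.13],[0.007,-0.03,0.038],1]])

```text
t: 11.35
eef_pos: [431.7, -39.4, 172.4]
tool_rot: [-178.8, 11.1, 179.8]
force: [-0.2, -0.8, -0.2]
opening: 13.7
finger_force: 30.0
```

carry_out(series=[[[0.06,-0.83,0.14],[0.007,-0.03,0.038],1],[[0.06,-0.83,0.14],[0.007,-0.03,0.038],1],[[0.06,-0.83,0.14],[0.007,-0.03,0.038],1]])

```text
t: 11.6
eef_pos: [428.5, -122.2, 159.3]
tool_rot: [-179.2, 16.6, 172.9]
force: [-1.0, 0.4, -1.8]
opening: 13.6
finger_force: 30.0
```

carry_out(series=[[[-0.02,-0.83,0.16],[0.007,-0.03,0.038],1],[[-0.02,-0.83,0.16],[0.007,-0.03,0.038],1],[[-0.02,-0.83,0.16],[0.007,-0.03,0.038],1],[[-0.02,-0.83,0.16],[0.007,-0.03,0.038],1],[[-0.02,-0.83,0.16],[0.007,-0.03,0.038],1],[[-0.02,-0.83,0.16],[0.007,-0.03,0.038],1]])

```text
t: 12.1
eef_pos: [427.7, -198.9, 147.0]
tool_rot: [179.6, 22.0, 166.2]
force: [0.3, -0.2, -1.1]
opening: 13.7
finger_force: 30.0
```

Run:
```python
from h import *
p,r=now(); print(deckpos(p),r.as_euler('xyz',degrees=True))
plan(p,r,[(on_deck(57.5,-36,18.5),Rtool_deck,1,3)])
deckview("pics/w4.png")
```

```text
[ 59.5 -34.4  84.9] [179.6382349   22.02804896 166.16236009]
5 x [[0.02, -0.019, 0.664], [0.0015, 0.0002, -0.0012], [1]]
rib [199. 241.] (array([  49.8, -107.2]), 42, 15, -0.1) z 41.5
plate [213. 211.] (array([  42.1, -107.3]), 76, 56, 0.0) z 11.8
```

View pics/w4.png

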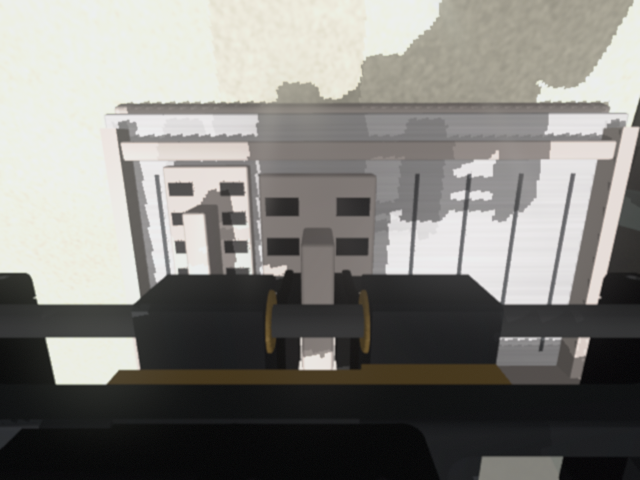

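The held cassette (edge at row 176) sits left of its empty slot and is aligned. The first one rests at (205,220) by the right rail.

carry_out(series=[[[0.02,-0.02,0.4],[0.0015,0,-0.0012],1],[[0.02,-0.02,0.6],[0.0015,0,-0.0012],1],[[0.02,-0.02,0.67],[0.0015,0,-0.0012],1],[[0.02,-0.02,0.67],[0.0015,0,-0.0012],1],[[0.02,-0.02,0.67],[0.0015,0,-0.0012],1],[[0.02,-0.02,0.67],[0.0015,0,-0.0012],0.5],[[0.02,-0.02,0.67],[0.0015,0,-0.0012],0.5],[[0.02,-0.02,0.67],[0.0015,0,-0.0012],0.5],[[0.02,-0.02,0.67],[0.0015,0,-0.0012],0.5],[[0.02,-0.02,0.67],[0.0015,0,-0.0012],0.5]])

```text
t: 12.98
eef_pos: [449.7, -206.9, 84.2]
tool_rot: [180.0, 22.1, 166.3]
force: [-0.4, 0.1, 0.6]
opening: 21.8
finger_force: 0.0
```

carry_out(series=[[[0,0,-0.3],[0,0,0],0.5],[[0,0,-0.9],[0,0,0],0.2],[[0,0,-0.9],[0,0,0],0],[[0,0,-0.9],[0,0,0],0]])

```text
t: 13.32
eef_pos: [418.0, -199.5, 172.0]
tool_rot: [179.9, 22.4, 166.3]
force: [1.0, -1.3, 1.5]
opening: 34.3
finger_force: 0.0
```

Run:
```python
from h import *
deckview(); ribs("top")
p,r=now(); D=down(188.6); plan(p,r,[(p+[30,80,50],Rtool_deck,0,0),([602,126.7,170],D,0,3)])
```

```text
rib [319. 237.] (array([ 55.8, -36.1]), 60, 14, -0.4) z 41.6
rib [216. 236.] (array([  56. , -107.4]), 54, 15, 0.2) z 41.5
plate [319. 222.] (array([ 56.1, -36.2]), 108, 56, -0.1) z 11.8
plate [229. 215.] (array([  58.7, -107.3]), 109, 56, 0.1) z 11.9
top [350. 160.] (array([720.6,  49.8]), 60, 20, 83.2) z 47.2 rgb [86. 87. 83.]
top [317. 206.] (array([607. , 126.7]), 59, 14, 8.8) z 45.7 rgb [162. 164. 169.]
top [251. 210.] (array([593.5, 281.1]), 60, 15, -33.5) z 45.3 rgb [154. 156. 158.]
top [161. 222.] (array([559.6, 492.8]), 60, 16, -53.8) z 41.5 rgb [106.  73. 129.]
top [170. 351.] (array([262.2, 455.1]), 62, 15, -33.2) z 41.8 rgb [ 58. 135. 133.]
3 x [[-0.283, 0.849, -0.424], [-0.0, 0.0009, -0.0007], [0]]
3 x [[-0.226, 0.918, 0.265], [-0.0079, 0.0402, -0.0406], [0]]
3 x [[-0.374, 0.873, 0.249], [-0.0079, 0.0403, -0.0406], [0]]
6 x [[-0.51, 0.81, 0.213], [-0.0079, 0.0402, -0.0406], [0]]
```

Run:
```python
from h import *
p,r=now(); D=down(188.7); plan(p,r,[([445,110,190],D,0,0),([605,126.7,130],D,0,3)])
```

```text
2 x [[0.087, 0.767, -0.094], [-0.006, 0.0304, -0.0308], [0]]
2 x [[0.02, 0.774, -0.074], [-0.006, 0.0304, -0.0307], [0]]
2 x [[-0.049, 0.774, -0.061], [-0.0059, 0.0304, -0.0307], [0]]
2 x [[-0.117, 0.767, -0.054], [-0.006, 0.0304, -0.0308], [0]]
3 x [[-0.804, -0.039, 0.3], [0.0, 0.0, 0.0], [0]]
6 x [[-0.803, -0.038, 0.3], [0.0, 0.0, 0.0], [0]]
```

carry_out(series=[[[0.09,0.77,-0.09],[-0.006,0.03,-0.031],0],[[0.09,0.77,-0.09],[-0.006,0.03,-0.031],0],[[0.09,0.77,-0.09],[-0.006,0.03,-0.031],0]])

```text
t: 13.67
eef_pos: [424.7, -116.0, 171.5]
tool_rot: [-179.1, 16.5, 172.5]
force: [0.5, -0.4, 0.6]
opening: 43.1
finger_force: 0.0
```

carry_out(series=[[[0.02,0.77,-0.07],[-0.006,0.03,-0.031],0],[[0.02,0.77,-0.07],[-0.006,0.03,-0.031],0],[[0.02,0.77,-0.07],[-0.006,0.03,-0.031],0]])

```text
t: 13.92
eef_pos: [431.6, -38.6, 176.3]
tool_rot: [-178.9, 11.0, 178.2]
force: [-0.1, 0.4, -0.6]
opening: 43.5
finger_force: 0.0
```

carry_out(series=[[[-0.05,0.77,-0.06],[-0.006,0.03,-0.031],0],[[-0.05,0.77,-0.06],[-0.006,0.03,-0.031],0],[[-0.05,0.77,-0.06],[-0.006,0.03,-0.031],0]])

```text
t: 14.17
eef_pos: [438.2, 38.8, 181.5]
tool_rot: [-179.2, 5.5, -176.2]
force: [0.2, 0.4, 0.2]
opening: 43.2
finger_force: 0.0
```

carry_out(series=[[[-0.12,0.77,-0.05],[-0.006,0.03,-0.031],0],[[-0.12,0.77,-0.05],[-0.006,0.03,-0.031],0],[[-0.12,0.77,-0.05],[-0.006,0.03,-0.031],0],[[-0.12,0.77,-0.05],[-0.006,0.03,-0.031],0]])

```text
t: 14.5
eef_pos: [444.3, 111.8, 185.8]
tool_rot: [-179.9, -0.0, -170.9]
force: [0.1, -2.0, -0.5]
opening: 43.4
finger_force: 0.0
```

carry_out(series=[[[-0.8,-0.04,0.3],[0,0,0],0],[[-0.8,-0.04,0.3],[0,0,0],0],[[-0.8,-0.04,0.3],[0,0,0],0]])

```text
t: 14.75
eef_pos: [527.1, 116.8, 152.3]
tool_rot: [-179.8, -0.1, -171.2]
force: [-2.1, -1.0, -0.6]
opening: 43.5
finger_force: 0.0
```

carry_out(series=[[[-0.8,-0.04,0.3],[0,0,0],0],[[-0.8,-0.04,0.3],[0,0,0],0],[[-0.8,-0.04,0.3],[0,0,0],0],[[-0.8,-0.04,0.3],[0,0,0],0],[[-0.8,-0.04,0.3],[0,0,0],0]])

```text
t: 15.17
eef_pos: [603.3, 125.6, 126.8]
tool_rot: [-179.9, 0.0, -171.2]
force: [0.3, 0.2, 0.2]
opening: 43.1
finger_force: 0.0
```

Run:
```python
from h import *
ribs("wrist"); p,r=now(); D=down(188.7);print(p,r.as_euler('xyz',degrees=True)); plan(p,r,[([607.5,126.5,100],D,0,0),([607.5,126.5,20],D,0,2)])
plan(np.array([607,126,200.]),D,[([460,120,200],D,1,0),(on_deck(59.5,36,90),Rtool_deck,1,3)])
```

```text
wrist [317. 248.] (array([608.6, 126. ]), 60, 14, 8.6) z 46.6 rgb [160. 153. 149.]
wrist [535. 253.] (array([591.6, 282. ]), 52, 15, -34.1) z 44.0 rgb [148. 141. 138.]
[603.3567125  125.95229824 127.91980563] [-1.79935267e+02  1.06348246e-01 -1.71161456e+02]
1 x [[-0.041, -0.001, 0.279], [-0.0004, 0.0006, 0.0008], [0]]
4 x [[-0.0, 0.0, 0.8], [0.0, -0.0, -0.0], [0]]
2 x [[0.731, 0.082, 0.0], [0.0, 0.0, 0.0], [1]]
2 x [[0.731, 0.081, 0.0], [0.0, -0.0, 0.0], [1]]
3 x [[0.184, -0.815, 0.161], [0.0079, -0.0402, 0.0408], [1]]
3 x [[0.099, -0.829, 0.163], [0.0079, -0.0402, 0.0408], [1]]
6 x [[0.014, -0.831, 0.177], [0.008, -0.0403, 0.0407], [1]]
```

carry_out(series=[[[-0.045,0,0.28],[0,0,0.001],0],[[-0.045,0,0.28],[0,0,0.001],0],[[-0.045,0,0.28],[0,0,0.001],0]])

```text
t: 15.47
eef_pos: [607.1, 127.1, 100.2]
tool_rot: [-179.9, 0.0, -171.3]
force: [0.5, -0.7, 0.1]
opening: 43.2
finger_force: 0.0
```

carry_out(series=[[[0,0,0.4],[0,0,0],0],[[0,0,0.79],[0,0,0],0],[[0,0,0.79],[0,0,0],0.3],[[0,0,0.79],[0,0,0],1],[[0,0,0.79],[0,0,0],1],[[0,0,0.79],[0,0,0],1],[[0,0,0.79],[0,0,0],1],[[0,0,0.79],[0,0,0],1],[[0,0,0.79],[0,0,0],1],[[0,0,0.79],[0,0,0],1],[[0,0,0.79],[0,0,0],1]])

```text
t: 16.38
eef_pos: [609.5, 127.5, 22.8]
tool_rot: [-180.0, 0.2, -171.3]
force: [-1.4, -1.8, 7.6]
opening: 14.0
finger_force: 30.0
```

carry_out(series=[[[0,0,-0.3],[0,0,0],1],[[0,0,-0.9],[0,0,0],1],[[0,0,-0.9],[0,0,0],1]])

```text
t: 16.63
eef_pos: [610.0, 127.8, 115.9]
tool_rot: [-180.0, 0.4, -171.3]
force: [2.1, -0.2, -0.3]
opening: 13.7
finger_force: 30.0
```

carry_out(series=[[[0.3,0.04,-0.9],[0,0,0],1],[[0.3,0.04,-0.9],[0,0,0],1],[[0.3,0.04,-0.9],[0,0,0],1]])

```text
t: 16.88
eef_pos: [578.9, 127.6, 207.9]
tool_rot: [180.0, 0.6, -171.3]
force: [2.1, 0.3, 0.5]
opening: 13.8
finger_force: 30.0
```

carry_out(series=[[[0.98,0.1,0],[0,0,0],1],[[0.98,0.1,0],[0,0,0],1],[[0.98,0.1,0],[0,0,0],1],[[0.98,0.1,0],[0,0,0],1]])

```text
t: 17.22
eef_pos: [476.3, 122.1, 201.1]
tool_rot: [-180.0, 0.1, -171.2]
force: [2.3, -0.6, -1.2]
opening: 13.5
finger_force: 30.0
```

Run:
```python
from h import *
p,r=now(); print(p); plan(p,r,[(on_deck(59.5,36,90),Rtool_deck,1,3)])
```

```text
[476.33790922 122.055701   201.13197788]
3 x [[0.24, -0.813, 0.164], [0.008, -0.04, 0.041], [1]]
3 x [[0.155, -0.834, 0.16], [0.008, -0.04, 0.0409], [1]]
6 x [[0.067, -0.845, 0.168], [0.0079, -0.0401, 0.041], [1]]
```

carry_out(series=[[[0.24,-0.81,0.16],[0.008,-0.04,0.041],1],[[0.24,-0.81,0.16],[0.008,-0.04,0.041],1],[[0.24,-0.81,0.16],[0.008,-0.04,0.041],1]])

```text
t: 17.47
eef_pos: [465.5, 31.5, 182.8]
tool_rot: [-178.9, 7.4, -179.1]
force: [0.8, -1.4, -1.6]
opening: 13.7
finger_force: 30.0
```

carry_out(series=[[[0.16,-0.83,0.16],[0.008,-0.04,0.041],1],[[0.16,-0.83,0.16],[0.008,-0.04,0.041],1],[[0.16,-0.83,0.16],[0.008,-0.04,0.041],1]])

```text
t: 17.72
eef_pos: [453.1, -51.4, 166.2]
tool_rot: [-178.9, 14.7, 173.5]
force: [-0.4, -0.2, -1.8]
opening: 13.9
finger_force: 30.0
```

carry_out(series=[[[0.07,-0.85,0.17],[0.008,-0.04,0.041],1],[[0.07,-0.85,0.17],[0.008,-0.04,0.041],1],[[0.07,-0.85,0.17],[0.008,-0.04,0.041],1],[[0.07,-0.85,0.17],[0.008,-0.04,0.041],1],[[0.07,-0.85,0.17],[0.008,-0.04,0.041],1],[[0.07,-0.85,0.17],[0.008,-0.04,0.041],1]])

```text
t: 18.22
eef_pos: [445.4, -129.0, 152.1]
tool_rot: [-180.0, 22.1, 166.4]
force: [-0.6, 0.5, -0.9]
opening: 14.0
finger_force: 30.0
```

Run:
```python
from h import *
p,r=now(); print(deckpos(p),r.as_euler('xyz',degrees=True))
plan(p,r,[(on_deck(57.5,36,18),Rtool_deck,1,3)]); deckview()
```

```text
[62.1 37.6 89.3] [-179.96943666   22.05442208  166.38806435]
5 x [[0.047, -0.016, 0.713], [-0.0002, 0.0003, -0.0001], [1]]
rib [200. 235.] (array([ 50.7, -35.8]), 50, 14, -0.3) z 41.4
rib [ 89. 249.] (array([  59.1, -107.1]), 60, 15, 0.0) z 41.4
plate [214. 206.] (array([ 43. , -36.1]), 83, 56, -0.1) z 11.8
plate [118. 218.] (array([  56.3, -107.2]), 104, 57, 0.1) z 11.9
```

carry_out(series=[[[0.04,-0.016,0.4],[0,0,0],1],[[0.04,-0.016,0.6],[0,0,0],1],[[0.04,-0.016,0.72],[0,0,0],1],[[0.04,-0.016,0.72],[0,0,0],1],[[0.04,-0.016,0.72],[0,0,0],1],[[0.04,-0.016,0.72],[0,0,0],0.5],[[0.04,-0.016,0.72],[0,0,0],0.5],[[0.04,-0.016,0.72],[0,0,0],0.5],[[0.04,-0.016,0.72],[0,0,0],0.5],[[0.04,-0.016,0.72],[0,0,0],0.5]])

```text
t: 19.1
eef_pos: [467.1, -136.8, 83.7]
tool_rot: [-180.0, 22.1, 166.3]
force: [0.2, -0.5, -0.3]
opening: 21.5
finger_force: 0.0
```

carry_out(series=[[[0,0,-0.3],[0,0,0],0.5],[[0,0,-0.9],[0,0,0],0.2],[[0,0,-0.9],[0,0,0],0],[[0,0,-0.9],[0,0,0],0]])

```text
t: 19.43
eef_pos: [435.5, -128.9, 171.5]
tool_rot: [179.9, 22.4, 166.3]
force: [0.9, 0.1, 0.8]
opening: 34.7
finger_force: 0.0
```

Run:
```python
from h import *
deckview(); ribs("top")
p,r=now(); D=down(146.8); plan(p,r,[([480,170,190],down(160),0,0),([590,279,130],D,0,3)])
```

```text
rib [214. 234.] (array([ 54.2, -36. ]), 57, 14, -0.1) z 41.4
rib [318. 237.] (array([55.5, 35.9]), 60, 14, 0.3) z 41.5
rib [111. 240.] (array([  58.9, -107. ]), 60, 15, -0.6) z 41.4
plate [227. 212.] (array([ 56.3, -36. ]), 109, 56, 0.1) z 11.8
plate [318. 222.] (array([55.7, 36. ]), 108, 56, -0.0) z 11.7
plate [135. 206.] (array([  53.8, -107.2]), 99, 57, 0.2) z 11.8
top [351. 160.] (array([721.5,  49. ]), 61, 22, 83.6) z 46.7 rgb [89. 90. 85.]
top [251. 210.] (array([593.6, 281.1]), 60, 15, -34.5) z 45.2 rgb [155. 157. 159.]
top [160. 222.] (array([559.6, 493.7]), 61, 16, -53.8) z 41.4 rgb [108.  75. 131.]
top [170. 351.] (array([262.1, 454.9]), 62, 14, -31.8) z 41.9 rgb [ 59. 138. 136.]
2 x [[0.041, 0.753, -0.077], [0.0017, 0.0308, 0.0086], [0]]
2 x [[0.068, 0.751, -0.075], [0.0017, 0.0308, 0.0086], [0]]
2 x [[0.096, 0.749, -0.072], [0.0017, 0.0307, 0.0086], [0]]
2 x [[0.122, 0.745, -0.065], [0.0018, 0.0308, 0.0087], [0]]
2 x [[-0.33, 0.7, 0.3], [-0.0, -0.0, 0.0367], [0]]
5 x [[-0.248, 0.734, 0.3], [-0.0, -0.0, 0.0366], [0]]
```

carry_out(series=[[[0.04,0.75,-0.08],[0.002,0.031,0.009],0],[[0.04,0.75,-0.08],[0.002,0.031,0.009],0],[[0.04,0.75,-0.08],[0.002,0.031,0.009],0]])

```text
t: 19.78
eef_pos: [446.7, -49.1, 172.0]
tool_rot: [179.8, 16.4, 164.9]
force: [0.0, -0.1, 0.9]
opening: 43.0
finger_force: 0.0
```

carry_out(series=[[[0.07,0.75,-0.08],[0.002,0.031,0.009],0],[[0.07,0.75,-0.08],[0.002,0.031,0.009],0],[[0.07,0.75,-0.08],[0.002,0.031,0.009],0]])

```text
t: 20.03
eef_pos: [457.6, 26.3, 177.4]
tool_rot: [179.8, 10.8, 163.3]
force: [0.6, 1.5, -0.7]
opening: 43.2
finger_force: 0.0
```

carry_out(series=[[[0.1,0.75,-0.07],[0.002,0.031,0.009],0],[[0.1,0.75,-0.07],[0.002,0.031,0.009],0],[[0.1,0.75,-0.07],[0.002,0.031,0.009],0]])

```text
t: 20.28
eef_pos: [468.3, 101.6, 182.2]
tool_rot: [179.9, 5.1, 161.7]
force: [-0.2, -0.4, -0.2]
opening: 43.4
finger_force: 0.0
```

carry_out(series=[[[0.12,0.75,-0.07],[0.002,0.031,0.009],0],[[0.12,0.75,-0.07],[0.002,0.031,0.009],0],[[0.12,0.75,-0.07],[0.002,0.031,0.009],0]])

```text
t: 20.53
eef_pos: [479.8, 176.8, 187.8]
tool_rot: [-179.8, -0.5, 160.0]
force: [-1.0, 0.1, -0.4]
opening: 43.5
finger_force: 0.0
```

carry_out(series=[[[-0.33,0.7,0.3],[0,0,0.037],0],[[-0.33,0.7,0.3],[0,0,0.037],0],[[-0.33,0.7,0.3],[0,0,0.037],0]])

```text
t: 20.78
eef_pos: [535.4, 228.5, 152.3]
tool_rot: [-179.5, -0.6, 153.2]
force: [-2.1, -0.1, -0.7]
opening: 43.2
finger_force: 0.0
```

carry_out(series=[[[-0.25,0.73,0.3],[0,0,0.037],0],[[-0.25,0.73,0.3],[0,0,0.037],0],[[-0.25,0.73,0.3],[0,0,0.037],0],[[-0.25,0.73,0.3],[0,0,0.037],0],[[-0.25,0.73,0.3],[0,0,0.037],0]])

```text
t: 21.2
eef_pos: [589.6, 277.6, 127.1]
tool_rot: [-179.6, -0.3, 146.4]
force: [-0.1, 0.6, 0.7]
opening: 43.2
finger_force: 0.0
```

Run:
```python
from h import *
ribs("wrist"); p,r=now(); D=down(146.3);print(p,r.as_euler('xyz',degrees=True)); plan(p,r,[([593.8,281.1,100],D,0,0),([593.8,281.1,20],D,0,2)])
plan(np.array([593,281,200.]),D,[([480,180,200],D,1,0),(on_deck(59.5,108,90),Rtool_deck,1,3)])
```

```text
wrist [326. 245.] (array([595.1, 280.7]), 60, 14, -33.0) z 46.7 rgb [138. 131. 127.]
[589.84356014 277.29268294 128.45150294] [-179.6747976    -0.22813003  146.37972811]
1 x [[-0.013, 0.055, 0.284], [-0.0018, -0.0013, 0.0004], [0]]
4 x [[0.0, 0.0, 0.8], [-0.0, 0.0, 0.0], [0]]
2 x [[0.19, -0.734, -0.0], [0.0, 0.0, 0.0], [1]]
2 x [[0.19, -0.733, -0.0], [0.0, 0.0, 0.0], [1]]
2 x [[-0.387, -0.704, 0.161], [-0.0071, -0.0403, -0.0368], [1]]
2 x [[-0.28, -0.746, 0.187], [-0.0072, -0.0403, -0.0367], [1]]
5 x [[-0.168, -0.777, 0.198], [-0.0071, -0.0404, -0.0368], [1]]
```

carry_out(series=[[[-0.02,0.057,0.28],[-0.0018,-0.0013,-0.003],0],[[-0.02,0.057,0.28],[-0.0018,-0.0013,-0.003],0],[[-0.02,0.057,0.28],[-0.0018,-0.0013,-0.003],0]])

```text
t: 21.5
eef_pos: [593.7, 280.5, 100.8]
tool_rot: [-179.9, -0.0, 146.9]
force: [0.3, 0.5, 1.5]
opening: 43.1
finger_force: 0.0
```

carry_out(series=[[[0,0,0.4],[0,0,0],0],[[0,0,0.79],[0,0,0],0],[[0,0,0.79],[0,0,0],0.3],[[0,0,0.79],[0,0,0],1],[[0,0,0.79],[0,0,0],1],[[0,0,0.79],[0,0,0],1],[[0,0,0.79],[0,0,0],1],[[0,0,0.79],[0,0,0],1],[[0,0,0.79],[0,0,0],1],[[0,0,0.79],[0,0,0],1],[[0,0,0.79],[0,0,0],1]])

```text
t: 22.42
eef_pos: [595.5, 282.0, 23.5]
tool_rot: [179.9, 0.0, 146.9]
force: [-2.5, -1.7, 7.4]
opening: 14.0
finger_force: 30.0
```

carry_out(series=[[[0,0,-0.3],[0,0,0],1],[[0,0,-0.9],[0,0,0],1],[[0,0,-0.9],[0,0,0],1]])

```text
t: 22.67
eef_pos: [596.1, 282.5, 116.9]
tool_rot: [179.7, 0.1, 146.9]
force: [1.5, -0.5, -0.5]
opening: 13.4
finger_force: 30.0
```

carry_out(series=[[[0.1,-0.5,-0.9],[0,0,0],1],[[0.1,-0.5,-0.9],[0,0,0],1],[[0.1,-0.5,-0.9],[0,0,0],1]])

```text
t: 22.92
eef_pos: [559.3, 244.3, 207.0]
tool_rot: [179.7, 0.2, 146.9]
force: [1.9, 0.4, -0.1]
opening: 13.7
finger_force: 30.0
```

carry_out(series=[[[0.28,-0.96,0],[0,0,0],1],[[0.28,-0.96,0],[0,0,0],1],[[0.28,-0.96,0],[0,0,0],1],[[0.28,-0.96,0],[0,0,0],1]])

```text
t: 23.25
eef_pos: [480.9, 177.1, 202.6]
tool_rot: [180.0, 0.0, 146.8]
force: [0.6, -0.4, -0.3]
opening: 13.9
finger_force: 30.0
```

Run:
```python
from h import *
p,r=now(); print(p); plan(p,r,[(on_deck(59.5,108,90),Rtool_deck,1,3)])
```

```text
[480.94579587 177.08806608 202.60457142]
2 x [[-0.373, -0.701, 0.169], [-0.0069, -0.0403, -0.0359], [1]]
2 x [[-0.268, -0.741, 0.195], [-0.007, -0.0403, -0.0359], [1]]
5 x [[-0.157, -0.768, 0.205], [-0.0069, -0.0403, -0.0359], [1]]
```

carry_out(series=[[[-0.37,-0.7,0.17],[-0.007,-0.04,-0.036],1],[[-0.37,-0.7,0.17],[-0.007,-0.04,-0.036],1],[[-0.37,-0.7,0.17],[-0.007,-0.04,-0.036],1]])

```text
t: 23.5
eef_pos: [473.7, 94.7, 182.9]
tool_rot: [179.3, 7.3, 153.2]
force: [0.2, 0.1, -1.4]
opening: 13.7
finger_force: 30.0
```

carry_out(series=[[[-0.27,-0.74,0.2],[-0.007,-0.04,-0.036],1],[[-0.27,-0.74,0.2],[-0.007,-0.04,-0.036],1],[[-0.27,-0.74,0.2],[-0.007,-0.04,-0.036],1]])

```text
t: 23.75
eef_pos: [466.3, 16.0, 164.9]
tool_rot: [179.3, 14.5, 159.6]
force: [0.6, -0.9, -1.1]
opening: 13.4
finger_force: 30.0
```

carry_out(series=[[[-0.16,-0.77,0.2],[-0.007,-0.04,-0.036],1],[[-0.16,-0.77,0.2],[-0.007,-0.04,-0.036],1],[[-0.16,-0.77,0.2],[-0.007,-0.04,-0.036],1],[[-0.16,-0.77,0.2],[-0.007,-0.04,-0.036],1],[[-0.16,-0.77,0.2],[-0.007,-0.04,-0.036],1]])

```text
t: 24.17
eef_pos: [463.0, -56.6, 151.3]
tool_rot: [179.8, 21.9, 166.5]
force: [-0.7, -0.4, -0.8]
opening: 13.6
finger_force: 30.0
```

Run:
```python
from h import *
p,r=now(); print(deckpos(p),r.as_euler('xyz',degrees=True))
plan(p,r,[(on_deck(58,108,17.5),Rtool_deck,1,3)]); deckview("pics/w5.png")
```

```text
[ 61.9 112.2  88.6] [179.84778832  21.85804259 166.48059547]
5 x [[0.037, -0.044, 0.711], [0.001, -0.0008, 0.0004], [1]]
rib [ 81. 245.] (array([ 55.7, -36. ]), 60, 16, 0.2) z 41.3
rib [196. 236.] (array([50. , 36.3]), 49, 15, -0.3) z 41.4
plate [113. 219.] (array([ 54.5, -35.7]), 106, 57, 0.1) z 11.8
plate [210. 206.] (array([42.7, 36.2]), 82, 56, -0.0) z 11.8
plate [ 27. 228.] (array([ 56.3, -90.2]), 104, 26, 1.0) z 11.9
```

carry_out(series=[[[0.037,-0.044,0.3],[0.001,-0.0008,0],1],[[0.037,-0.044,0.6],[0.001,-0.0008,0],1],[[0.037,-0.044,0.72],[0.001,-0.0008,0],1],[[0.037,-0.044,0.72],[0.001,-0.0008,0],1],[[0.037,-0.044,0.72],[0.001,-0.0008,0],1],[[0.037,-0.044,0.72],[0.001,-0.0008,0],0.5],[[0.037,-0.044,0.72],[0.001,-0.0008,0],0.5],[[0.037,-0.044,0.72],[0.001,-0.0008,0],0.5],[[0.037,-0.044,0.72],[0.001,-0.0008,0],0.5],[[0.037,-0.044,0.72],[0.001,-0.0008,0],0.5]])

```text
t: 25.05
eef_pos: [484.3, -66.4, 82.7]
tool_rot: [-179.9, 22.0, 166.6]
force: [0.8, 0.6, 0.2]
opening: 21.5
finger_force: 0.0
```

carry_out(series=[[[0,0,-0.3],[0,0,0],0.5],[[0,0,-0.9],[0,0,0],1],[[0,0,-0.9],[0,0,0],1],[[0,0,-0.9],[0,0,0],1]])

```text
t: 25.38
eef_pos: [452.8, -58.1, 170.6]
tool_rot: [179.9, 22.4, 166.5]
force: [1.1, 0.4, -0.2]
opening: 8.9
finger_force: 0.0
```

Run:
```python
from h import *
deckview("pics/w6.png"); p,r=now(); print(p,deckpos(p))
q,d,W=ribs("top","pics/top1.png")
D=Rdeck().inv().apply((W-o_deck).reshape(-1,3)).reshape(W.shape)
X,Y,Z=[D[...,i] for i in range(3)]
print([(r["confidence"],np.array(r["xy"])*[640,480]) for r in pinpoint("top","lid_grip")])
s=(X>150)&(X<300)&(abs(Y)<190)&(Z>70)&(Z<300)&(d>0)
for y0,y1 in((-165,-100),(-45,45),(100,160)):
    t=s&(Y>y0)&(Y<y1)
    for z0 in range(60,280,20):
        b=t&(Z>=z0)&(Z<z0+20)
        if b.sum()>3: print(y0,z0,b.sum(),np.percentile(X[b],[2,50,98]).round(0),end=' ')
    print()
```

```text
rib [107. 237.] (array([ 55.7, -35.8]), 60, 15, 0.0) z 41.3
rib [212. 234.] (array([53.8, 36.2]), 57, 15, -0.1) z 41.4
rib [318. 239.] (array([ 56.4, 108.9]), 59, 14, -0.1) z 41.5
rib [ 10. 240.] (array([  55.4, -102.6]), 52, 13, -7.3) z 39.8
plate [133. 218.] (array([ 56.1, -36. ]), 108, 57, -0.1) z 11.8
plate [224. 207.] (array([46.7, 36.3]), 90, 56, -0.3) z 11.8
plate [318. 211.] (array([ 53. , 108.6]), 102, 56, 0.1) z 11.7
plate [ 48. 224.] (array([  59.1, -102.2]), 110, 48, -0.1) z 11.9
plate [317. 290.] (array([105.3, 108.7]), 14, 13, 89.8) z 11.6
[452.43704783 -58.32092122 168.40700825] [ 59.2 108.  108.1]
top [350. 160.] (array([721. ,  49.6]), 60, 20, 83.6) z 47.3 rgb [89. 90. 85.]
top [161. 222.] (array([559.5, 493.1]), 60, 16, -52.6) z 41.6 rgb [108.  75. 131.]
top [170. 351.] (array([262.4, 454.8]), 61, 15, -33.0) z 41.6 rgb [ 59. 139. 137.]
[(0.62, array([489.92, 196.8 ]))]
-165 60 70 [157. 172. 177.] -165 80 175 [153. 181. 190.] -165 100 189 [159. 195. 204.] -165 120 150 [169. 205. 212.] -165 140 46 [183. 200. 215.] -165 160 38 [191. 210. 220.] -165 180 28 [206. 215. 224.] -165 200 591 [230. 253. 266.] -165 220 183 [231. 236. 244.] 
-45 60 94 [170. 173. 178.] -45 80 179 [176. 183. 191.] -45 100 183 [190. 197. 204.] -45 120 136 [203. 208. 212.] -45 160 226 [263. 268. 272.] -45 180 53 [263. 265. 269.] -45 200 781 [237. 253. 266.] -45 220 246 [231. 236. 245.] 
100 60 52 [170. 173. 178.] 100 80 114 [176. 183. 190.] 100 100 120 [189. 197. 204.] 100 120 80 [203. 208. 212.] 100 200 526 [236. 253. 266.] 100 220 150 [231. 236. 245.]
```

View pics/w6.png

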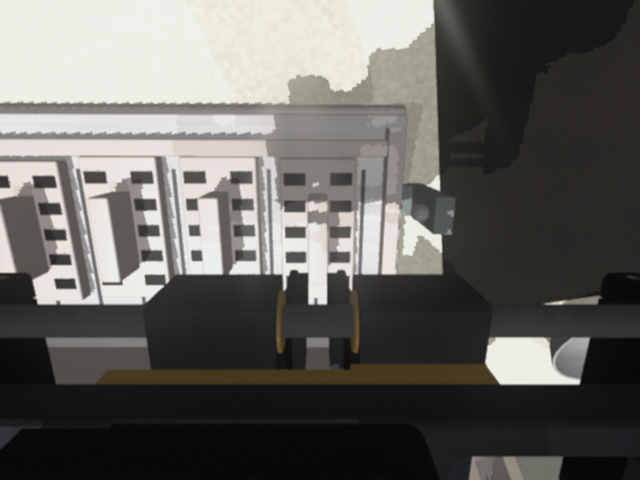

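All four cassettes are seated against the cleat: ribs up, at x≈56–59 mm and y≈-107, -36, 36 and 109 mm. The wrist view shows them side by side along rows 160–300. Next is the cover: reach over it with closed fingers and draw it down from behind.

carry_out(series=[[[-0.2,-0.54,-0.93],[0,-0.001,0],1],[[-0.2,-0.54,-0.93],[0,-0.001,0],1],[[-0.2,-0.54,-0.93],[0,-0.001,0],1],[[-0.2,-0.54,-0.93],[0,-0.001,0],1]])

```text
t: 25.87
eef_pos: [435.0, -104.9, 244.6]
tool_rot: [-179.9, 21.3, 166.6]
force: [0.4, -0.3, 0.2]
opening: 0.2
finger_force: 0.0
```

carry_out(series=[[[-0.2,-0.54,-0.93],[0,0,0],1],[[-0.2,-0.54,-0.93],[0,0,0],1],[[-0.2,-0.54,-0.93],[0,0,0],1],[[-0.2,-0.54,-0.93],[0,0,0],1],[[-0.2,-0.54,-0.93],[0,0,0],1]])

```text
t: 26.28
eef_pos: [423.9, -163.0, 334.5]
tool_rot: [179.9, 20.5, 166.0]
force: [-0.1, -0.0, 0.1]
opening: 0.5
finger_force: 0.0
```

Run:
```python
from h import *
p,r=now(); print(deckpos(p),r.as_euler('xyz',degrees=True),observe()["joint_pos"].round(0)); 
plan(p,r,[(on_deck(305,0,295),Rtool_deck,1,3),(on_deck(305,0,200),Rtool_deck,1,3)])
```

```text
[118.4  -0.4 263.3] [179.87006947  20.52797747 166.01687511] [ 42. -22. -18. 113. -11.  68. 102.]
3 x [[-0.928, 0.008, -0.182], [-0.0, -0.0041, -0.001], [1]]
6 x [[-0.931, 0.005, -0.171], [-0.0001, -0.0041, -0.001], [1]]
6 x [[-0.0, -0.0, 0.95], [0.0, 0.0, 0.0], [1]]
```

carry_out(series=[[[-0.93,0.01,-0.18],[0,-0.004,-0.001],1],[[-0.93,0.01,-0.18],[0,-0.004,-0.001],1],[[-0.93,0.01,-0.18],[0,-0.004,-0.001],1],[[-0.93,0.01,-0.18],[0,-0.004,-0.001],1]])

```text
t: 26.62
eef_pos: [505.4, -176.7, 381.5]
tool_rot: [179.9, 21.1, 166.7]
force: [-0.2, 1.0, -0.1]
opening: 0.6
finger_force: 0.0
```

Run:
```python
from h import *
p,r=now(); print(deckpos(p),r.as_euler('xyz',degrees=True),observe()["joint_pos"].round(1)); 
plan(p,r,[(on_deck(305,0,290),Rtool_deck,1,3),(on_deck(305,0,200),Rtool_deck,1,3)])
```

```text
[212.5   5.3 276. ] [179.85944162  21.1004201  166.65438448] [ 41.3 -11.8 -21.4 100.7  -7.1  69.4  97.5]
6 x [[-0.922, -0.057, -0.155], [0.0013, -0.005, 0.0013], [1]]
6 x [[-0.0, 0.0, 0.9], [0.0, 0.0, 0.0], [1]]
```

carry_out(series=[[[-0.94,-0.06,-0.15],[0.001,-0.005,0.001],1],[[-0.94,-0.06,-0.15],[0.001,-0.005,0.001],1],[[-0.94,-0.06,-0.15],[0.001,-0.005,0.001],1],[[-0.94,-0.06,-0.15],[0.001,-0.005,0.001],1],[[-0.94,-0.06,-0.15],[0.001,-0.005,0.001],1],[[-0.94,-0.06,-0.15],[0.001,-0.005,0.001],1]])

```text
t: 27.12
eef_pos: [580.6, -201.0, 428.7]
tool_rot: [-179.9, 21.9, 166.5]
force: [0.1, 0.9, 0.2]
opening: 0.6
finger_force: 0.0
```

Run:
```python
from h import *
p,r=now(); print(deckpos(p),r.as_euler('xyz',degrees=True),observe()["joint_pos"].round(1)); 
plan(p,r,[(on_deck(305,0,200),Rtool_deck,1,3)])
th=np.array([1.95,1.75,1.55,1.35,1.15,.95,.75,.6])
w=[]
for t in th:
    u=np.array([-np.cos(t),np.sin(t)]);n=np.array([np.sin(t),np.cos(t)]); c=np.array([165,58])+166*u+3*n; w.append((c[0]+10,c[1]))
print(np.round(w))
```

```text
[303.3  -0.5 290.3] [-179.94494707   21.91997062  166.46293785] [ 40.5  -2.2 -24.   87.5  -2.   72.6  93. ]
6 x [[-0.019, 0.006, 0.903], [-0.0002, -0.0004, 0.0003], [1]]
[[239. 211.]
 [208. 221.]
 [175. 224.]
 [142. 221.]
 [110. 211.]
 [ 81. 195.]
 [ 56. 173.]
 [ 40. 154.]]
```

carry_out(series=[[[-0.01,0,0.4],[0,0,0],1],[[-0.01,0,0.8],[0,0,0],1],[[-0.01,0,0.9],[0,0,0],1],[[-0.01,0,0.9],[0,0,0],1],[[-0.01,0,0.9],[0,0,0],1]])

```text
t: 27.53
eef_pos: [614.6, -209.9, 348.3]
tool_rot: [-179.9, 22.1, 166.4]
force: [0.1, -0.3, 0.3]
opening: 0.7
finger_force: 0.0
```

carry_out(series=[[[0.33,0,0],[0,0,0],1],[[0.43,0,-0.03],[0,0,0],1],[[0.53,0,-0.06],[0,0,0],1],[[0.64,0,-0.11],[0,0,0],1],[[0.8,0,-0.17],[0,0,0],1],[[0.95,0,-0.21],[0,0,0],1],[[0.95,0,-0.21],[0,0,0],1],[[0.95,0,-0.21],[0,0,0],1]])

```text
t: 28.2
eef_pos: [523.2, -187.6, 338.7]
tool_rot: [-179.8, 22.7, 166.5]
force: [-4.0, 3.1, 16.1]
opening: 0.4
finger_force: 10.0
```

Run:
```python
from h import *
p,r=now(); print(deckpos(p),r.as_euler('xyz',degrees=True),observe()["joint_pos"].round(1),observe()["force"]); 
q,d=read_camera("scene"); cv2.imwrite("pics/s2.png",q[:,:,::-1])
```

```text
[214.9  -1.1 228.9] [-179.76424962   22.70837868  166.47666733] [ 42.2 -10.2 -22.7 104.7  -6.6  62.2  97.4] [-3.9984598   3.05718288 16.06299029]
```

View pics/s2.png

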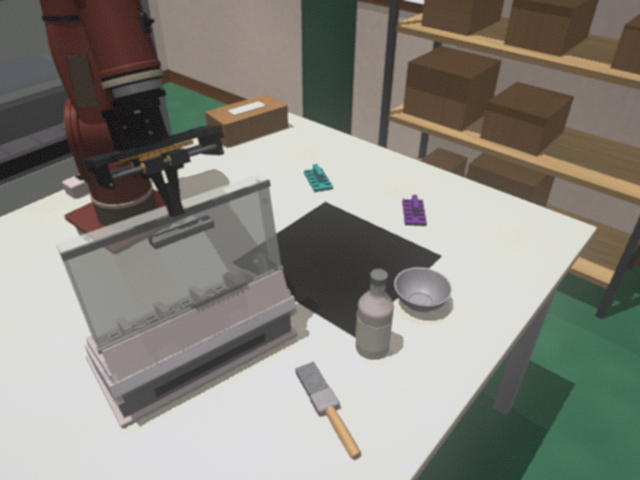

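The scene shows the closed fingers (170,200) resting on the cover's top edge at about (170,215): I pulled too high and rode over the edge. I'll back off, go deeper behind the handle and pull again.

carry_out(series=[[[0,0,-0.3],[0,0,0],1],[[0,0,-0.6],[0,0,0],1],[[0,0,-0.6],[0,0,0],1],[[-0.4,0,-0.6],[0,0,0],1],[[-0.8,0,-0.6],[0,0,0],1],[[-0.98,0,-0.6],[0,0,0],1],[[-0.98,0,-0.6],[0,0,0],1],[[-0.98,0,-0.6],[0,0,0],1]])

```text
t: 28.92
eef_pos: [588.7, -203.4, 425.9]
tool_rot: [-179.9, 22.2, 166.5]
force: [0.2, 0.8, -0.1]
opening: 0.6
finger_force: 0.0
```

```bash
cat > lid.py <<'E'
from h import *
p,r=now(); print(deckpos(p),r.as_euler('xyz',degrees=True))
q,d=read_camera("top"); W=cloud("top",d)
D=Rdeck().inv().apply((W-o_deck).reshape(-1,3)).reshape(W.shape); X,Y,Z=[D[...,i] for i in range(3)]
for y0,y1 in((-165,-70),(-40,40),(70,160)):
    s=(X>-60)&(X<330)&(Y>y0)&(Y<y1)&(Z>60)&(Z<250)&(d>0)
    print(y0,[(z0,int((s&(Z>=z0)&(Z<z0+15)).sum()),np.percentile(X[s&(Z>=z0)&(Z<z0+15)],[3,50,97]).round().tolist()) for z0 in range(60,250,15) if (s&(Z>=z0)&(Z<z0+15)).sum()>4])
E
python3 lid.py
```

```text
[310.1  -1.  284.5] [-179.933644    22.2102743  166.4507351]
-165 [(60, 11, [167.0, 169.0, 174.0])]
-40 [(60, 12, [168.0, 169.0, 174.0]), (195, 416, [202.0, 214.0, 222.0]), (210, 92, [202.0, 207.0, 218.0]), (225, 923, [168.0, 187.0, 205.0]), (240, 26, [168.0, 172.0, 181.0])]
70 [(60, 64, [167.0, 169.0, 174.0]), (225, 1032, [168.0, 187.0, 205.0]), (240, 22, [168.0, 170.0, 180.0])]
```

carry_out(series=[[[0.3,0.01,0.1],[0,0,0],1],[[0.5,0.01,0.4],[0,0,0],1],[[0.5,0.01,0.8],[0,0,0],1],[[0.5,0.01,0.96],[0,0,0],1],[[0.5,0.01,0.96],[0,0,0],1],[[0.5,0.01,0.96],[0,0,0],1]])

```text
t: 29.47
eef_pos: [577.8, -200.2, 316.8]
tool_rot: [-179.9, 22.1, 166.4]
force: [0.3, 0.4, 1.2]
opening: 0.5
finger_force: 0.0
```

carry_out(series=[[[0.12,0,-0.01],[0,0,0],1],[[0.24,0,-0.02],[0,0,0],1],[[0.33,0,-0.05],[0,0,0],1],[[0.42,0,-0.08],[0,0,0],1],[[0.5,0,-0.11],[0,0,0],1],[[0.59,0,-0.13],[0,0,0],1],[[0.68,0,-0.14],[0,0,0],1],[[0.77,0,-0.15],[0,0,0],1],[[0.86,0,-0.16],[0,0,0],1],[[0.94,0,-0.17],[0,0,0],1],[[0.94,0,-0.17],[0,0,0],1]])

```text
t: 30.38
eef_pos: [486.0, -178.2, 295.7]
tool_rot: [-179.9, 22.0, 166.4]
force: [-0.1, 0.1, 0.1]
opening: 0.4
finger_force: 0.0
```

```bash
python3 lid.py; python3 -c "
from h import *
print(observe()['force'])"
```

```text
[163.2  -0.6 203.3] [-179.93016775   21.98332246  166.39558444]
-165 [(60, 252, [160.0, 165.0, 173.0]), (75, 157, [156.0, 159.0, 162.0]), (90, 154, [152.0, 155.0, 158.0]), (105, 65, [149.0, 152.0, 154.0]), (120, 22, [143.0, 145.0, 148.0]), (135, 54, [140.0, 144.0, 146.0]), (150, 29, [135.0, 139.0, 141.0]), (165, 39, [131.0, 134.0, 137.0]), (180, 57, [127.0, 130.0, 134.0]), (195, 65, [123.0, 126.0, 129.0]), (210, 193, [87.0, 104.0, 124.0]), (225, 175, [99.0, 115.0, 122.0])]
-40 [(60, 202, [160.0, 164.0, 173.0]), (75, 131, [156.0, 159.0, 163.0]), (90, 122, [152.0, 156.0, 158.0]), (105, 48, [150.0, 152.0, 155.0]), (120, 14, [143.0, 144.0, 146.0]), (135, 22, [143.0, 144.0, 146.0]), (195, 36, [123.0, 130.0, 150.0]), (210, 350, [83.0, 100.0, 148.0]), (225, 40, [96.0, 108.0, 125.0]), (240, 5, [173.0, 173.0, 173.0])]
70 [(60, 238, [161.0, 165.0, 174.0]), (75, 154, [156.0, 159.0, 162.0]), (90, 163, [152.0, 155.0, 159.0]), (105, 152, [147.0, 151.0, 154.0]), (120, 177, [144.0, 147.0, 150.0]), (135, 175, [140.0, 143.0, 146.0]), (150, 186, [135.0, 138.0, 142.0]), (165, 185, [131.0, 134.0, 137.0]), (180, 178, [127.0, 130.0, 133.0]), (195, 174, [123.0, 126.0, 129.0]), (210, 613, [83.0, 98.0, 125.0]), (225, 342, [98.0, 115.0, 122.0])]
[-0.10416558  0.08434828  0.71010025]
```

carry_out(series=[[[0.12,0,0.02],[0,0,0],1],[[0.25,0,0.05],[0,0,0],1],[[0.4,0,0.09],[0,0,0],1],[[0.54,0,0.13],[0,0,0],1],[[0.67,0,0.19],[0,0,0],1],[[0.8,0,0.26],[0,0,0],1],[[0.93,0,0.37],[0,0,0],1],[[0.93,0,0.37],[0,0,0],1]])

```text
t: 31.1
eef_pos: [415.4, -161.0, 224.4]
tool_rot: [-180.0, 21.8, 166.4]
force: [-0.3, -0.3, 0.3]
opening: 0.8
finger_force: 0.0
```

carry_out(series=[[[0.09,0,0.09],[0,0,0],1],[[0.15,0,0.16],[0,0,0],1],[[0.2,0,0.23],[0,0,0],1],[[0.27,0,0.33],[0,0,0],1],[[0.34,0,0.43],[0,0,0],1],[[0.34,0,0.43],[0,0,0],1]])

```text
t: 31.6
eef_pos: [401.4, -157.4, 172.4]
tool_rot: [-180.0, 21.9, 166.4]
force: [-0.3, 0.4, -0.4]
opening: 0.6
finger_force: 0.0
```

```bash
python3 lid.py; python3 -c "
from h import *
print(observe()['force'],observe()['joint_pos'].round(1))"
```

```text
[ 36.2  -0.3 121.7] [-179.98442729   21.87531967  166.41156672]
-165 [(60, 1354, [97.0, 134.0, 168.0]), (75, 1322, [36.0, 73.0, 109.0]), (90, 514, [-4.0, 29.0, 53.0]), (105, 23, [-7.0, -3.0, 11.0]), (195, 21, [65.0, 71.0, 74.0]), (210, 21, [68.0, 72.0, 74.0]), (225, 466, [2.0, 39.0, 72.0])]
-40 [(60, 1178, [97.0, 134.0, 169.0]), (75, 1066, [39.0, 72.0, 107.0]), (90, 226, [-7.0, 38.0, 57.0]), (105, 30, [-6.0, 24.0, 27.0]), (120, 10, [24.0, 28.0, 30.0]), (165, 6, [45.0, 46.0, 48.0]), (195, 130, [13.0, 71.0, 74.0]), (210, 424, [2.0, 62.0, 73.0]), (225, 252, [12.0, 58.0, 62.0]), (240, 78, [52.0, 59.0, 61.0])]
70 [(60, 1264, [97.0, 134.0, 168.0]), (75, 1215, [35.0, 72.0, 109.0]), (90, 920, [-6.0, 18.0, 49.0]), (105, 39, [-7.0, -2.0, 4.0]), (195, 12, [68.0, 72.0, 73.0]), (210, 20, [65.0, 72.0, 74.0]), (225, 514, [2.0, 38.0, 72.0])]
[0.71650584 0.08425891 0.39066973] [ 36.8 -21.  -16.1 132.  -11.4  46.8 103.3]
```

Run:
```python
from h import *
p,r=now(); D=R.from_euler('xyz',[180,6,166.4],degrees=True)
plan(p,r,[(on_deck(24,0,135),D,1,2),(on_deck(22,0,112),D,1,2),(on_deck(18,0,92),D,1,2),(on_deck(16,0,80),D,1,2)])
```

```text
5 x [[0.134, 0.004, -0.124], [-0.0001, 0.0886, 0.0001], [1]]
3 x [[-0.044, -0.0, 0.227], [-0.0, 0.0, -0.0], [1]]
3 x [[-0.017, -0.0, 0.203], [-0.0, 0.0, -0.0], [1]]
3 x [[-0.013, -0.0, 0.121], [-0.0, 0.0, -0.0], [1]]
```

carry_out(series=[[[0.13,0,-0.12],[0,0.089,0],1],[[0.13,0,-0.12],[0,0.089,0],1],[[0.13,0,-0.12],[0,0.089,0],1],[[0.13,0,-0.12],[0,0.089,0],1],[[0.13,0,-0.12],[0,0.089,0],1]])

```text
t: 32.07
eef_pos: [387.2, -154.1, 181.1]
tool_rot: [-180.0, 6.1, 166.4]
force: [-0.5, -0.6, -0.1]
opening: 0.9
finger_force: 0.0
```

carry_out(series=[[[-0.02,0,0.12],[0,0,0],1],[[-0.04,0,0.23],[0,0,0],1],[[-0.05,0,0.33],[0,0,0],1],[[-0.06,0,0.4],[0,0,0],1],[[-0.06,0,0.4],[0,0,0],1]])

```text
t: 32.48
eef_pos: [395.6, -156.4, 141.4]
tool_rot: [-179.9, 6.0, 166.4]
force: [0.1, -0.2, 0.3]
opening: 0.4
finger_force: 0.0
```

Run:
```python
from h import *
p,r=now(); o=observe(); print(deckpos(p),r.as_euler('xyz',degrees=True),o["force"],o["joint_pos"].round(1))
```

```text
[19.2 -0.7 95.2] [-179.92882518    6.04268659  166.37671683] [ 0.1124117  -0.16135478  0.3449028 ] [ 38.2  -7.5 -20.7 123.   -3.5  58.1  95.6]
```

carry_out(series=[[[-0.01,0,0.05],[0,0,0],1],[[-0.01,0,0.08],[0,0,0],1],[[-0.01,0,0.11],[0,0,0],1],[[-0.01,0,0.13],[0,0,0],1],[[-0.01,0,0.13],[0,0,0],1],[[-0.01,0,0.13],[0,0,0],1]])

```text
t: 32.98
eef_pos: [398.6, -157.1, 130.0]
tool_rot: [-179.9, 6.1, 166.4]
force: [-10.2, 3.6, 20.3]
opening: 0.2
finger_force: 10.2
```

Run:
```python
from h import *
p,r=now(); o=observe(); print(deckpos(p),o["force"])
```

```text
[17.8 -0.6 83.4] [-10.17487764   3.56439242  20.25705004]
```

carry_out(series=[[[0,0,0],[0,0,0],1],[[0,0,-0.3],[0,0,0],1],[[0,0,-0.9],[0,0,0],1],[[0,0,-0.9],[0,0,0],1],[[0,0,-0.9],[0,0,0],1]])

```text
t: 33.4
eef_pos: [391.4, -155.4, 222.9]
tool_rot: [-179.9, 6.5, 166.4]
force: [2.0, 0.4, 0.5]
opening: -0.1
finger_force: 0.0
```

Run:
```python
from h import *
p,r=now(); print(deckpos(p))
for n in("top","wrist"):
    c=cal(n); q,d=read_camera(n); cv2.imwrite(f"pics/end_{n}.png",q[:,:,::-1]); W=cloud(n,d,c)
    D=Rdeck().inv().apply((W-o_deck).reshape(-1,3)).reshape(W.shape); X,Y,Z=[D[...,i] for i in range(3)]
    s=(X>5)&(X<155)&(abs(Y)>60)&(abs(Y)<155)&(Z>48)&(Z<90)&(d>0)
    for i in range(5):
        f=np.polyfit(X[s],Z[s],1); s&=abs(Z-np.polyval(f,X))<3
    print(n,s.sum(),'lid slope rad',-f[0],'z at 0',f[1])
    t=(abs(Y)<40)&(X>0)&(X<30)&(Z>70)&(Z<110)&(d>0); print('handle top',t.sum(),np.median(Z[t]) if t.any() else 0)
```

```text
[ 45.8  -0.7 172.3]
top 3829 lid slope rad -0.0011337859647218408 z at 0 59.47641404789693
handle top 98 82.71745923867027
wrist 18544 lid slope rad -0.0003969180449023257 z at 0 59.62836350403895
handle top 2039 83.46020367911375
```

View pics/end_wrist.png

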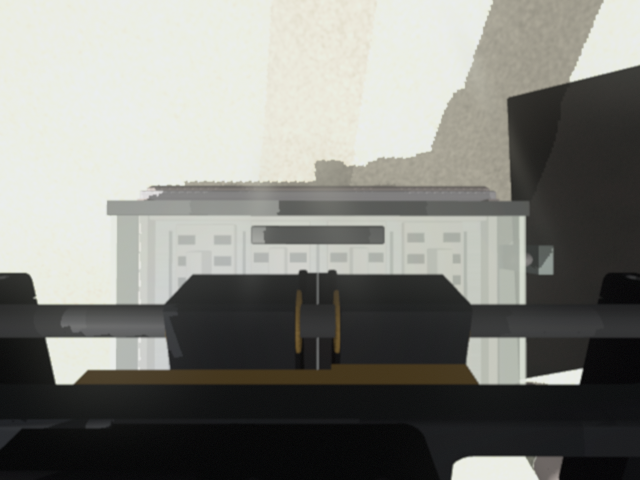

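The cover is shut (slope about 0 rad, handle top at 83 mm). The four cassettes show through it in a row along row ~250, from column 180 to 460, and the arm is clear.

```bash
python3 -c "
from rig import *
print(finish_job())"
```

```text
the job is handed in; nothing more can be done
None
```

All four cassettes are seated on the deck against the cleat with ribs up, the cover is pressed past its catch and measures fully shut, and the job is handed in; no verdict was returned.

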